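# Fasten the whisk stand with its wing screw

## Robot

A 7-joint arm with a two-finger parallel gripper is mounted at the origin on the work surface. World frame = base frame: x ahead of the robot, y to its left, z up, the work surface at z = 0. Lengths are in m, angles in degrees, forces in N, time in s.
With the tool pointing down it reaches from about 0.4 to 0.85 m from the base axis. Payload 4.5 kg.
Tool frame: the origin (TCP) lies midway between the tips of the shut fingers; the grasp point (between the pads) lies 19 mm behind it; z points along the fingers, y is the direction in which the jaws open and shut (so a half turn about z gives the same grasp; the last joint's range is limited). The gripper opens to 88 mm and grips with 3 to 60 N. Pads are 18 mm wide; open, the fingers measure 123 mm over their backs; the gripper's body (75 mm by 187 mm) begins 45 mm behind the grasp point.
Start: joints at [-72.376, 39.483, -11.15, 89.685, 9.013, 51.709, -12.324], TCP at [0.169, 0.602, 0.214] pointing down, gripper open.
Joint ranges: [-172.22, 172.22], [-26.19, 119.32], [-84.43, 86.54], [7.71, 146.69], [-57.33, 237.33], [2.42, 119.75], [-152.13, 152.13]. Speed limits (degrees/s): [147.25, 147.25, 180, 180, 180, 180, 180].

## Interface

Orientations are given as [roll, pitch, yaw] about the fixed x, y, z axes, in that order (R = Rz(yaw) Ry(pitch) Rx(roll)).
In Python, from rig import manip gives the robot as it stands.
- The arm moves only by the tool send_rows, never from a script. Its argument "plan" is a list of rows, each a list of 7 numbers: the shift along the tool's x, y, z in mm, then the turn, a rotation vector about the tool's x, y, z in degrees, then the opening, from -1 (shut) to 1 (fully open). A call has 1 to 12 rows; each row is the pose to reach, as a shift and turn from the pose commanded when the call began, along the tool's axes at that moment; what a row does not reach only later rows make up. A row lasts 1/8 s, in which the tool goes at most 62.5 mm and 10.7 degrees, less where a joint would pass 70% of its speed; a pose out of reach is approached as far as the arm can. A call with a gripper value outside its range is refused whole. The fingers move at their own pace and stop on an object; "newtons" is the grip in N (left out, the last holds). Time passes only in rows, so rows that repeat a pose let the fingers close. It gives the time, the measured TCP pose, the force and the opening at its end, in the units of the state.
- manip.get_obs(): the state, without advancing time (a new reading comes with each control period).
- manip.snapshot(name): name is "side" or "top" or "wrist"; returns the picture (420x560x3 uint8, red, green, blue); there is no depth.
- manip.get_calibration(name): a dict with "intrinsics" (3x3 intrinsics, pixels), "camera_from_world" (4x4, takes a point from world to camera coordinates); the wrist camera has in their place "tool_from_camera" (4x4, takes a point from camera to tool coordinates, whose origin is the TCP and whose axes are the flange's). Camera axes: x right, y up, looking along -z (the intrinsics and any distortion apply to the point x, -y, -z); pixel columns grow to the right and rows downward; lengths in m; the calibration is good to about 2 mm. A picture is of the moment at which its call begins: read the wrist's pose just before it. get_calibration takes no time and is no camera call.
- manip.close_job(): hands the job in, once; it reports no verdict.
Trained networks look in the newest picture that a camera, given by its name, has taken for a name from the list of things; names that differ only in an ending like _2 or _b are one class to them, and where a whole thing is asked for, a point or a joint stands for the part that bears it (a point fixed in the world has none). Each returns a list of dicts, best first, with "score" (0 to 1); they miss things now and then, are a little off and sometimes report something else, mostly with a low value. They report only what shows in the picture. A call takes as long as a camera call. They do not tell look-alikes from the thing itself.
- manip.spot_in(camera, thing): "rect" ([left, top, width, height] in pixels, round what is visible of it).
- manip.silhouettes(camera, thing): "region" (420x560 bool, what is visible of it) and "rect" ([left, top, width, height] in pixels, round what is visible of it).
- manip.pinpoint(camera, thing): "location" ([column, row] in pixels: a listed point, or the origin of a listed thing).
The state is a dict: "clock": time; "qpos": joint angles; "qvel": joint speeds; "effort": joint torques, N m; "tool_pos": TCP position; "tool_rot": TCP orientation; "ft_force": force on the tool from outside, world axes, zero at the start; "ft_torque": the same for the moment, N m; "opening": finger opening in m.
Only numpy, scipy, OpenCV 4.12 (cv2) and the standard library are available. Lean on these libraries where they do the work, as an engineer would, in place of code of your own. Each camera call takes 0.05 s, during which the arm holds its last target.

## Task

With your fingertip, push the whisk stand along its track until its tongue is fully home against the stop under the loose wing screw. Then turn the wing screw clockwise (seen from above) with repeated fingertip strokes on its wings until it comes to its stop, tight. Only push: do not pinch, lift or tip the stand, do not pinch the screw, and leave the other things where they stand.

Things in the scene. Friction and masses are not known exactly. Their poses are not given: they have to be found in the camera images.
- cubby: Low ash-wood cubby fixed to the table, yawed up to 0.3 rad. Axes: x away from the robot, y left, z up; origin on the table under the track's centre line, 80 mm left (+y) of the screw. Front deck: top 18 mm above the table, x -95 to 61, y -150 to 230 mm. Behind it a wall (x 61 to 71, top 80 mm) and three open bays up to x 205 with things in them.
- screw_axis (a point): Fixed point on the screw's vertical axis at the top of the dark steel boss (z 33.5 above the table), cubby axes. The boss is 20 mm along y, 44 along x; its left (+y) face is the stop for the stand's tongue.
- home (a point): Fixed point on the deck's top, cubby axes: the whisk stand's origin lies here when fully home (95 mm left, +y, of the screw's axis). The track runs along y through this point between two rails 10 mm high, 90 mm clear between them, from 51 mm right of it to 211 mm left; its left end is open.
- eave (a point): Middle of the free edge of a fixed ash eave, underside (80 mm above the table), cubby axes. The eave is 8 mm thick and runs 60 mm either way along y; its edge lies 30 mm beyond (+x) the screw's axis, and it covers the far side of the screw: fingers from above work only on the robot's side of this edge, while the wings pass below it.
- whisk_stand: Loose dark wooden stand, about 0.3 kg, in the track 45 to 80 mm left (+y) of home; axes as the cubby's. Origin: centre of underside. Square foot 84 x 84 x 14 mm; flat tongue 40 mm wide, 14 thick, reaching to y -85 mm; turned bulb of radius 28 mm at height 56, top at 74 mm. A fingertip can push low on the foot's left (+y) edge between the rails.
- wings (a point): Point on the screw's axis at mid height of its two wings, turning and sinking with the steel wing screw; x runs along the wings. Wings reach 42 mm either way from the axis, 6 mm thick, 22 mm tall (this point +-11). Hub radius 10, top level with the wings. A collar of radius 22 mm, 5 mm thick, has its underside 19 mm below this point.
- wing_screw (a joint): Turn of the wing screw in rad, growing clockwise seen from above. At 0 the wings' x matches the cubby's x. Tight at its stop at 6.6, where the collar rests on the boss; starts loose at 0.4 to 2.2. Sinks 1.06 mm per rad, 7 mm in all. Turns stiffly with about 0.06 N m of friction and stays where it is left.
- bowl: Bystander: beige bowl, 100 mm wide, 62 high, in the cubby's middle bay. Origin: centre of underside.
- caddy: Bystander: round steel caddy, 69 mm wide, 82 high, in the left bay. Origin: centre of underside.
- ceramic_box: Bystander: white ceramic box with lid and brass latch, 72 x 92 x 58 mm, in the bay behind the screw. Origin: centre of underside.
- whisk: Bystander: bamboo whisk standing on its tines on the table, 60 mm wide, 100 high. Origin: centre of underside.
- cup: Bystander: terracotta cup on the table, 72 mm wide, 70 high. Origin: centre of underside.
- tea_jar: Bystander: amber jar on the table, 70 mm wide, 100 high. Origin: centre of underside.
- scoop: Bystander: wooden spoon lying on the table, 170 mm long.
Mind the look-alikes: they are no part of the job. What is shaped like the whisk_stand but pink or purple is not meant.

How it is judged (in metres and radians):
On the way, in this order (a step that is already met when the one before it is completed fails the run):
1. the stand is pushed fully home while the screw is still loose (y of whisk_stand in the frame of home between -0.005 and 0.005 m and x of whisk_stand in the frame of home between -0.007 and 0.007 m and z of whisk_stand in the frame of home between -0.004 and 0.004 m and angle between whisk_stand's own z axis and vertical below 0.08 rad and value of joint wing_screw below 3 rad), for 0.2 s.
2. the wing screw has been turned to its stop with the stand still home (y of whisk_stand in the frame of home between -0.005 and 0.005 m and x of whisk_stand in the frame of home between -0.007 and 0.007 m and z of whisk_stand in the frame of home between -0.004 and 0.004 m and angle between whisk_stand's own z axis and vertical below 0.08 rad and value of joint wing_screw above 6.25 rad), for 0.2 s.
At the end, for the whole second after the job is handed in: The stand's origin is within 5 mm of home along the track, 7 mm across and 4 mm in height, upright within 0.08 rad and at rest; the wing screw is within 0.35 rad (20 degrees) of its stop and at rest (all of step 2 and velocity of joint wing_screw between -0.1 and 0.1 rad/s and linear speed of whisk_stand below 0.02 m/s); the robot touches nothing.
It fails at once if the whisk stand is lifted (z of whisk_stand in the frame of home above 0.01 m).
It fails at once if the whisk stand is tipped (angle between whisk_stand's own z axis and vertical above 0.3 rad).
It fails at once if the whisk stand is pinched (gripper straddles its body) (horizontal distance between the grasp point and whisk_stand below 0.02 m and z of the grasp point in the frame of whisk_stand below 0.08 m and contact force between the fingers and whisk_stand above 0.5 N).
It fails at once if the wing screw is pinched (gripper straddles the hub or a wing) (y of the grasp point in the frame of wings between -0.004 and 0.004 m and x of the grasp point in the frame of wings between -0.044 and 0.044 m and z of the grasp point in the frame of wings below 0.021 m).
It fails at once if a bystander (bowl, caddy, ceramic box, whisk, cup, jar or spoon) is moved by more than 30 mm (distance of any of bowl, caddy, ceramic_box, whisk, cup, tea_jar, scoop from where it was at the start of the episode above 0.03 m).
It also fails if it takes over 56 s, if anything falls off the work surface, if the arm or the gripper's body presses on something with over 40 N, if the wrist force passes 120 N, or if a joint passes its speed limit or range.

## Working session

There is one attempt and no reset: what is moved stays moved. The work goes in short steps, Python scripts to look and compute and a tool call to move; the robot and the scene stay as the last step left them, time stands still between calls to the robot, and variables do not carry over. Pictures are saved under pics/ and viewed, and the job is handed in when it is done.

Besides the shell and the picture viewer there is one more tool, called after "Emit:" by a JSON object that holds its "fn" and its "kwargs", one argument or row to a line. send_rows: Moves the arm, as the interface text tells. Its arguments: {"type":"object","properties":{"plan":{"type":"array","items":{"type":"array","items":{"type":"number"}}},"newtons":{"type":"number"}},"required":["plan"]}

```bash
ls; mkdir -p pics
python3 - <<'E'
from rig import manip
import cv2
print(manip.get_obs())
for c in ("side","top"):
    im=manip.snapshot(c); cv2.imwrite(f"pics/{c}0.png",im[:,:,::-1])
    k=manip.get_calibration(c); print(c,k)
    for t in ("whisk_stand","home","screw_axis","wings","eave","cubby"):
        print(t,[(round(d['score'],2),[round(float(v),1) for v in d['location']]) for d in manip.pinpoint(c,t)])
print(manip.get_calibration("wrist"))
E
```

```text
pics
{'clock': 0.0, 'qpos': array([-72.37572561,  39.53307732, -11.14410313,  89.74464654,
         9.01368477,  51.70919065, -12.32651856]), 'qvel': array([ 0.0024345 , -0.02033746,  0.05749279,  0.00113891, -0.05460147,
        0.02742965,  0.07748455]), 'effort': array([ 1.02804621e-03, -5.27564120e+01, -1.26722373e+00, -1.53429705e+01,
       -5.28207910e-02,  6.34022610e-03,  1.71828592e-04]), 'tool_pos': array([0.16887604, 0.60105122, 0.21321196]), 'tool_rot': array([-1.79895401e+02,  8.88331890e-03,  1.64315035e+02]), 'ft_force': array([ 0.64971769, -0.85183444, -0.38267033]), 'ft_torque': array([-0.04154063,  0.01282465, -0.03070384]), 'opening': 0.0881135392210215}
side {'intrinsics': array([[510.84920989,   0.        , 271.16411994],
       [  0.        , 510.84920989, 208.80015821],
       [  0.        ,   0.        ,   1.        ]]), 'camera_from_world': array([[ 0.88852189, -0.45851855, -0.01701749, -0.46087256],
       [ 0.34571384,  0.64462082,  0.68186945, -0.27545903],
       [-0.30167996, -0.61173911,  0.73127591, -1.48093108],
       [ 0.        ,  0.        ,  0. 
[... 927 characters left out ...]
[314.1, 233.6])]
screw_axis [(0.64, [316.1, 231.8])]
wings [(0.52, [320.3, 233.6])]
eave [(0.75, [320.3, 227.3])]
cubby [(0.58, [292.6, 237.3]), (0.28, [315.6, 232.1])]
{'intrinsics': array([[330.29206605,   0.        , 283.08841889],
       [  0.        , 330.29206605, 216.75693879],
       [  0.        ,   0.        ,   1.        ]]), 'tool_from_camera': array([[ 6.66862722e-04,  9.62092575e-01,  2.72722261e-01,
         6.95024668e-02],
       [ 9.99999745e-01, -7.11791972e-04,  6.58076832e-05,
        -2.53746446e-04],
       [ 2.57434599e-04,  2.72722147e-01, -9.62092804e-01,
        -1.69748117e-01],
       [ 0.00000000e+00,  0.00000000e+00,  0.00000000e+00,
         1.00000000e+00]])}
```

View pics/side0.png

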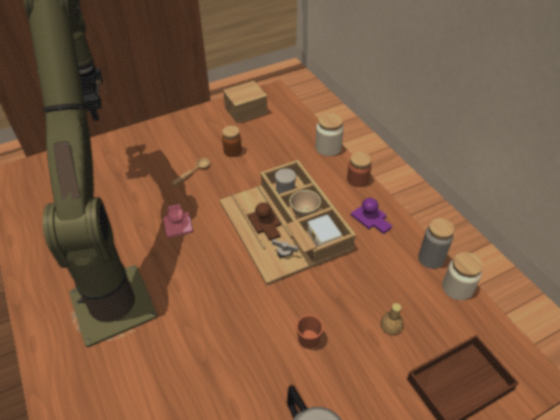

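View pics/top0.png

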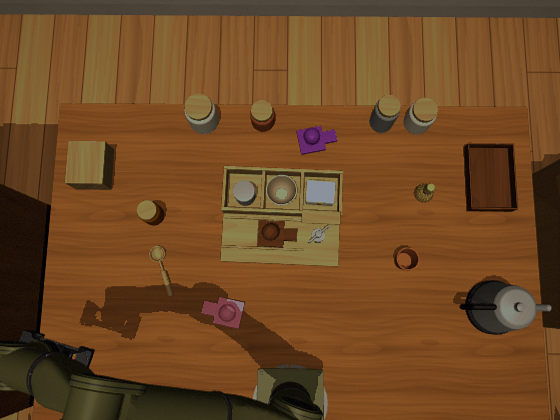

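The candidates in the top picture are pink (228,311), purple (314,141) and dark brown (270,235). The brown one sits in the cubby's track, so it is the one meant. I'll confirm that in enlarged crops.

Run:
```python
import cv2
a=cv2.imread("pics/top0.png")[155:275,210:350]; cv2.imwrite("pics/top0c.png",cv2.resize(a,None,fx=5,fy=5,interpolation=cv2.INTER_CUBIC))
a=cv2.imread("pics/side0.png")[155:285,210:365]; cv2.imwrite("pics/side0c.png",cv2.resize(a,None,fx=4.6,fy=4.6,interpolation=cv2.INTER_CUBIC))
```

```text
(no output)
```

View pics/top0c.png

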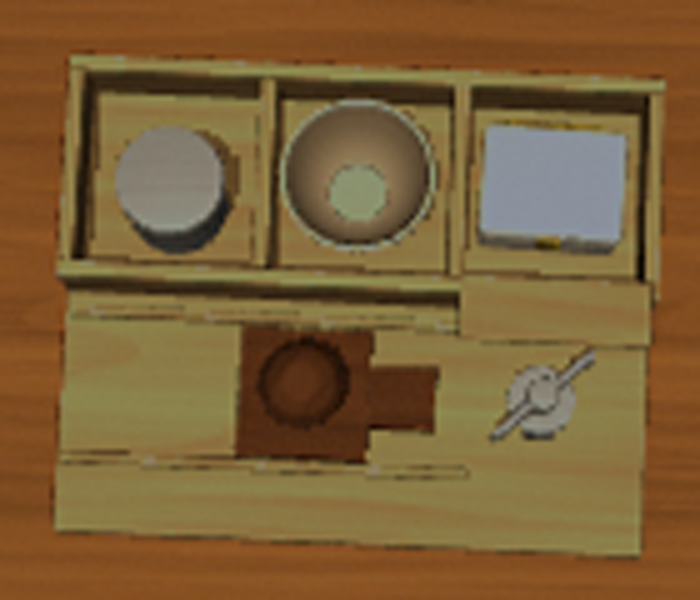

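View pics/side0c.png

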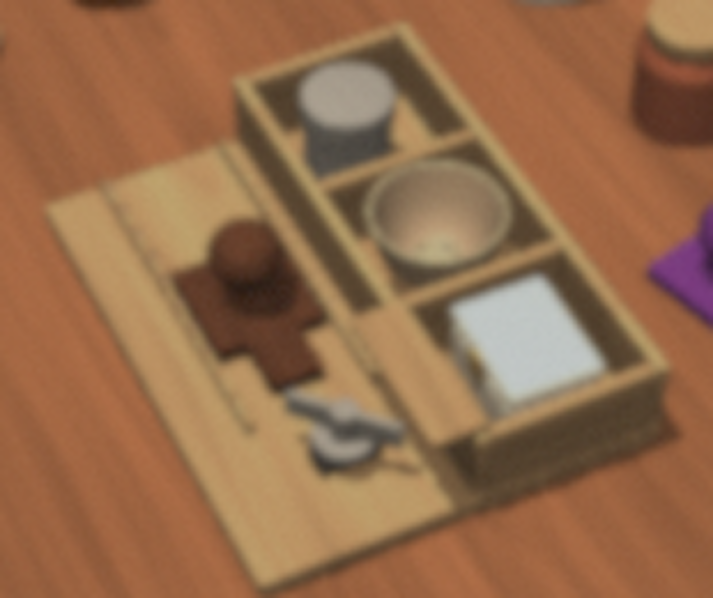

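```bash
cat > h.py <<'E'
from rig import manip
import numpy as np
from scipy.optimize import least_squares
from scipy.spatial.transform import Rotation as R
def proj(c,P):
    k=manip.get_calibration(c) if not isinstance(c,tuple) else c[0]
    T=k["camera_from_world"]; p=T[:3,:3]@np.asarray(P).T+T[:3,3:4]
    q=k["intrinsics"]@np.array([p[0],-p[1],-p[2]]); return (q[:2]/q[2]).T
def cub(p,L):
    L=np.atleast_2d(L).astype(float)/1000; c,s=np.cos(p[2]),np.sin(p[2])
    return np.c_[p[0]+c*L[:,0]-s*L[:,1],p[1]+s*L[:,0]+c*L[:,1],L[:,2]]
E
cat > fit.py <<'E'
from h import *
t=lambda a,b:((a+.5)/5-.5+210,(b+.5)/5-.5+155)
s=lambda a,b:((a+.5)/4.6-.5+210,(b+.5)/4.6-.5+155)
obs=[("top",t(55,530),(-95,230,18)),("top",t(640,555),(-95,-150,18)),("top",t(70,57),(205,230,80)),("top",t(663,80),(205,-150,80)),
("top",t(458,335),(30,-20,88)),("top",t(650,346),(30,-140,88)),
("side",s(47,208),(-95,230,18)),("side",s(265,588),(-95,-150,18)),("side",s(236,85),(61,230,80)),("side",s(403,24),(205,230,80)),("side",s(665,365),(205,-150,80))]
def res(p):
    return np.concatenate([(proj(c,cub(p,l))[0]-np.array(u)) for c,u,l in obs])
r=least_squares(res,[.55,0,0],loss='soft_l1')
print(r.x); print(res(r.x).reshape(-1,2).round(1))
p=r.x
for sy in (45,55,65,75):
  print(sy,[ (((proj("top",cub(p,l))[0]-[210,155]+.5)*5-.5).round(0).tolist()) for l in [(-42,15-80+80+0-0+sy-15-15+42-0,32),]])
# stand origin y in cubby: solve
so=[("top",t(237,458),(-42,42,32)),("top",t(365,462),(-42,-42,32)),("top",t(437,370),(20,-85,32)),("top",t(433,432),(-20,-85,32)),
("side",s(282,390),(-20,-85,32)),("side",s(176,272),(-42,42,32))]
f=lambda q:np.concatenate([proj(c,cub(p,np.array(l)+[q[0],q[1],0]))[0]-np.array(u) for c,u,l in so])
r=least_squares(f,[0,70]);print("stand",r.x,f(r.x).reshape(-1,2).round(1))
# screw: angle a, axis at (0,-80)
def w(a): 
    z=33.5+(6.6-a)*1.06+19+11
    return [(42*np.cos(-a),42*np.sin(-a)-80,z),(-42*np.cos(-a),-42*np.sin(-a)-80,z)]
wo=[("top",0,t(592,352)),("top",1,t(493,437)),("side",0,s(400,428)),("side",1,s(290,398))]
for a0 in(.5,1,1.5,2):
  g=lambda a:np.concatenate([proj(c,cub(p,w(a[0])[i]))[0]-np.array(u) for c,i,u in wo])
  r=least_squares(g,[a0]);print(r.x,r.cost,g(r.x).reshape(-1,2).round(1))
E
python3 fit.py
```

```text
[ 0.52185477 -0.0072285  -0.02973935]
[[ 0.2  0.1]
 [ 1.6 -0. ]
 [ 0.6 -0.8]
 [ 1.1 -0.9]
 [-0.6  0.4]
 [-0.4 -0.3]
 [-1.4 -0.5]
 [-1.2  0.1]
 [-1.4 -1.2]
 [-0.1 -0.6]
 [ 1.4  0.2]]
45 [[305.0, 456.0]]
55 [[289.0, 455.0]]
65 [[273.0, 455.0]]
75 [[258.0, 454.0]]
stand [-0.19562231 72.78583422] [[ 0.2 -0.9]
 [ 0.8 -0.6]
 [ 0.5 -0.8]
 [ 0.9 -0.9]
 [-2.1 -1. ]
 [-1.8  0.1]]
[0.82092386] 3.5687224698668194 [[ 1.2 -0.5]
 [ 0.9 -0.2]
 [ 1.  -0.1]
 [-1.4 -1.3]]
[0.82092463] 3.568722469815569 [[ 1.2 -0.5]
 [ 0.9 -0.2]
 [ 1.  -0.1]
 [-1.4 -1.3]]
[0.8209245] 3.5687224698009357 [[ 1.2 -0.5]
 [ 0.9 -0.2]
 [ 1.  -0.1]
 [-1.4 -1.3]]
[0.82092493] 3.5687224698888866 [[ 1.2 -0.5]
 [ 0.9 -0.2]
 [ 1.  -0.1]
 [-1.4 -1.3]]
```

```bash
cat >> h.py <<'E'
P0=np.array([0.52185477,-0.0072285,-0.02973935])
def Rt(yaw,tilt=0):  # tool rotation; tilt leans body toward cubby +y, rotating about cubby x
    base=R.from_euler('xyz',[180,0,yaw],degrees=True)
    ax=np.array([np.cos(P0[2]),np.sin(P0[2]),0])
    return R.from_rotvec(-np.radians(tilt)*ax)*base   # body top moves to +y
def row(cp,cR,tp,tR):
    d=cR.inv().apply(np.asarray(tp)-cp)*1000
    return np.r_[d,(cR.inv()*tR).as_rotvec(degrees=True)].round(1)
E
python3 - <<'E'
from h import *
cp=np.array([.169,.602,.214]);cR=R.from_euler('xyz',[180,0,164.3],degrees=True)
tp=cub(P0,(-60,20,200))[0];print(tp,row(cp,cR,tp,Rt(88.3)))
print(Rt(88.3,15).apply([0,0,-1]))
E
```

```text
[0.462476   0.01454675 0.2       ] [-441.5 -486.1   14.     0.    -0.    76. ]
[0.00769598 0.2587046  0.96592583]
```

Emit:
{"fn": "send_rows", "kwargs": {
  "plan": [
    [-15,-15,0,0,0,2,1],
    [-50,-55,0,0,0,8,1],
    [-95,-105,0,0,0,16,1],
    [-140,-155,0,0,0,24,1],
    [-190,-210,0,0,0,32,1],
    [-240,-265,0,0,0,40,1],
    [-290,-320,0,0,0,49,1],
    [-340,-375,5,0,0,58,1],
    [-385,-425,10,0,0,66,1],
    [-420,-462,12,0,0,72,1],
    [-437,-482,14,0,0,75,1],
    [-441.5,-486,14,0,0,76,1]
  ]
}}

```text
clock: 2.2
tool_pos: [0.4642, 0.0101, 0.2001]
tool_rot: [179.9, 0.1, 87.9]
ft_force: [0.4, 0.6, -0.5]
opening: 0.088
```

Run:
```python
from h import *
import cv2
o=manip.get_obs();print(o['clock'],o['tool_pos'],o['tool_rot'],o['qpos'].round(1))
im=manip.snapshot("wrist");o2=manip.get_obs();print(o2['tool_pos'],o2['tool_rot'])
np.save("w1.npy",np.r_[o['tool_pos'],o['tool_rot']])
cv2.imwrite("pics/w1.png",im[:,:,::-1]);cv2.imwrite("pics/w1b.png",cv2.resize(im,None,fx=1.42,fy=1.42,interpolation=cv2.INTER_CUBIC)[:,:,::-1])
for t in ("whisk_stand","home","screw_axis","wings","eave"):
    print(t,[(round(d['score'],2),[round(float(v),1) for v in d['location']]) for d in manip.pinpoint("wrist",t)])
```

```text
2.2 [0.4641853  0.01006828 0.20012964] [1.79903461e+02 8.73450059e-02 8.78842102e+01] [-10.6  29.2   5.5 118.1  -4.7  32.9  -4. ]
[0.46499933 0.00913296 0.20014748] [1.79843912e+02 1.32121221e-01 8.78166537e+01]
whisk_stand [(0.82, [82.9, 5.4])]
home [(0.49, [372.1, 299.0])]
screw_axis [(0.88, [332.0, 275.7])]
wings [(0.87, [342.1, 286.1])]
eave [(0.65, [370.4, 298.8])]
```

View pics/w1b.png

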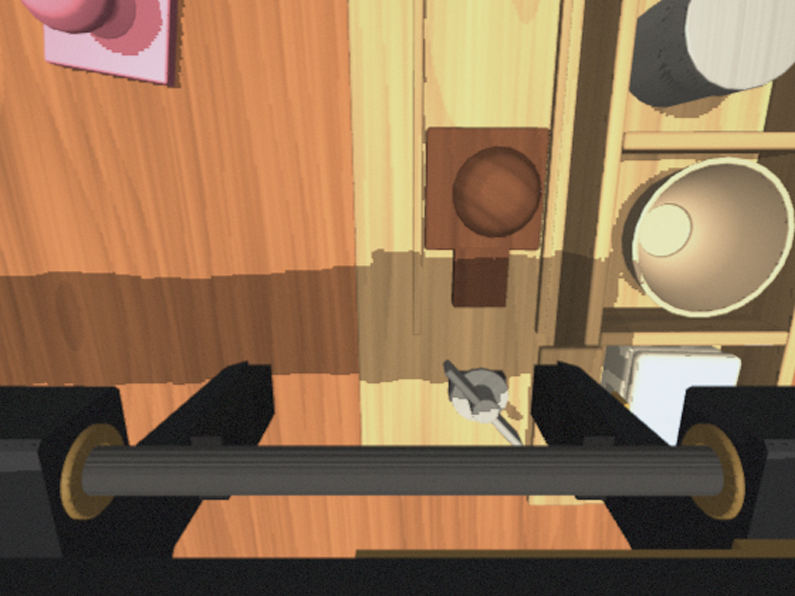

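```bash
cat > fitw.py <<'E'
from h import *
w=np.load("w1.npy"); k=manip.get_calibration("wrist"); TC=np.array(k["tool_from_camera"]);K=k["intrinsics"]
T=np.eye(4);T[:3,:3]=R.from_euler('xyz',w[3:],degrees=True).as_matrix();T[:3,3]=w[:3]
C=np.linalg.inv(T@TC)
cam=({"camera_from_world":C,"intrinsics":K},)
px=lambda a,b:np.array([(a+.5)/1.42-.5,(b+.5)/1.42-.5])
v2=[(px(540,347),(30,-20,88)),(px(528,503),(30,-140,88))]
ln=[(px(352,60),-95,18),(px(357,200),-95,18),(px(361,430),-95,18)]
so=[(px(430,127),(-42,42,32)),(px(550,128),(42,42,32)),(px(425,248),(-42,-42,32)),(px(540,249),(42,-42,32)),(px(453,306),(-20,-85,32)),(px(507,306),(20,-85,32))]
wo=[(px(447,364),1),(px(518,443),0)]
def wp(a):
    z=33.5+(6.6-a)*1.06+19+11;c,s=42*np.cos(a),-42*np.sin(a)
    return [(c,s-80,z),(-c,-s-80,z)]
def res(q):
    p=q[:3];e=[]
    for u,l in v2:e+=list(proj(cam,cub(p,l))[0]-u)
    for u,x,z in ln:
        a,b=proj(cam,cub(p,[(x,100,z),(x,-100,z)]));d=(b-a)/np.linalg.norm(b-a);e.append(d[0]*(u-a)[1]-d[1]*(u-a)[0])
    for u,l in so:e+=list(proj(cam,cub(p,np.array(l)+[q[3],q[4],0]))[0]-u)
    for u,i in wo:e+=list(proj(cam,cub(p,wp(q[5])[i]))[0]-u)
    return np.array(e)
r=least_squares(res,[*P0,0,73,.8],loss='soft_l1');print(r.x.round(4));print(res(r.x).round(1))
E
python3 fitw.py
```

```text
[ 5.23900e-01 -4.70000e-03 -4.68000e-02 -1.33610e+00  7.21055e+01
  8.71800e-01]
[ 1.5 -3.7 -1.1 -1.2  0.1 -1.8 -1.9 -1.5 -1.6  1.6 -1.3 -0.1  0.6  0.6
  0.8 -0.1  0.3 -0.5  0.7  1.   4.   0.8  6.3]
```

Run:
```python
import cv2
a=cv2.imread("pics/w1.png")[225:365,290:430]; cv2.imwrite("pics/w1c.png",cv2.resize(a,None,fx=4.2,fy=4.2,interpolation=cv2.INTER_CUBIC))
```

```text
(no output)
```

View pics/w1c.png

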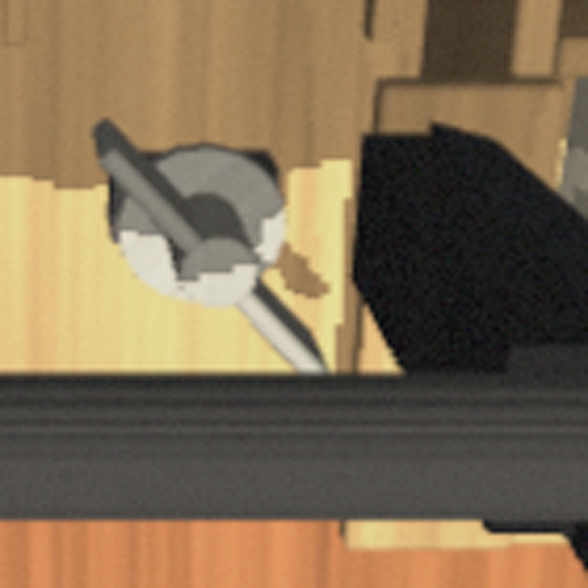

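```bash
python3 - <<'E'
s=open('fitw.py').read()
s=s.replace("wo=[(px(447,364),1),(px(518,443),0)]","wo=[(np.array([315.7,263.1]),1),(np.array([343.6,285.7]),2)]")
s=s.replace("(-c,-s-80,z)]","(-c,-s-80,z),(0,-80,z)]")
open('fitw.py','w').write(s)
E
python3 fitw.py
```

```text
[ 5.24900e-01 -6.50000e-03 -4.21000e-02 -2.29400e+00  7.39449e+01
  8.35500e-01]
[ 2.6 -1.9  0.5  0.2  0.4 -1.1 -0.5 -2.  -1.4  1.2 -1.5 -0.1  0.8  0.6
  0.6  0.1  0.4 -0.3  0.6 -0.  -0.1 -1.1  5.9]
```

```bash
cat >> fitw.py <<'E'
p=r.x[:3]
a=r.x[5]; zm=52.5+(6.6-a)*1.06
for n,l in dict(axis=(0,-80,33.5),wings=(0,-80,zm),top=(0,-80,zm+11),tip=wp(a)[1],home=(0,15,18),eave=(30,-80,80)).items(): print(n,l,proj(cam,cub(p,l))[0].round(1), proj("top",cub(p,l))[0].round(1), proj("side",cub(p,l))[0].round(1))
E
python3 fitw.py
```

```text
[ 5.24900e-01 -6.50000e-03 -4.21000e-02 -2.29400e+00  7.39449e+01
  8.35500e-01]
[ 2.6 -1.9  0.5  0.2  0.4 -1.1 -0.5 -2.  -1.4  1.2 -1.5 -0.1  0.8  0.6
  0.6  0.1  0.4 -0.3  0.6 -0.  -0.1 -1.1  5.9]
axis (0, -80, 33.5) [336.9 275.7] [318.2 234. ] [284.8 250.7]
wings (0, -80, np.float64(58.61038819071494)) [340.7 286.4] [318.7 232.9] [284.8 245.5]
top (0, -80, np.float64(69.61038819071494)) [342.5 291.6] [319.  232.5] [284.8 243.2]
tip (np.float64(-28.17442645956817), np.float64(-48.85193916670919), np.float64(69.61038819071494)) [315.7 263. ] [308.6 240.8] [271.9 239.2]
home (0, 15, 18) [339.  189.2] [288.6 233.1] [271.8 232.6]
eave (30, -80, 80) [374.9 297. ] [319.6 222.5] [293.8 237.7]
```

```bash
sed -i 's/^P0=.*/P0=np.array([0.5246,-0.0065,-0.040])/' h.py
python3 - <<'E'
from h import *
o=manip.get_obs();print(o['clock'],o['tool_pos'],o['tool_rot'],o['ft_force'])
cp=o['tool_pos'];cR=R.from_euler('xyz',o['tool_rot'],degrees=True)
Y=90+np.degrees(P0[2]);print(Y)
for l in [(-52,146,110),(-52,146,24)]:
    tp=cub(P0,l)[0];print(tp,row(cp,cR,tp,Rt(Y,15)))
E
```

```text
2.5 [0.46203397 0.01623915 0.20004239] [-1.79969665e+02 -5.58814143e-02  8.84873578e+01] [ 0.16942718 -0.20934579  0.43026077]
87.70816881947671
[0.47848004 0.14146266 0.11      ] [ 1.255e+02  1.320e+01  9.020e+01  1.000e-01 -1.510e+01  8.000e-01]
[0.47848004 0.14146266 0.024     ] [ 1.254e+02  1.320e+01  1.762e+02  1.000e-01 -1.510e+01  8.000e-01]
```

Emit:
{"fn": "send_rows", "kwargs": {
  "plan": [
    [8,1,3,0,-1,0,1],
    [28,3,10,0,-3,0,1],
    [55,6,25,0,-6,0.2,1],
    [83,9,45,0,-9,0.4,1],
    [107,11,65,0,-12,0.5,1],
    [122,12.5,82,0,-14.5,0.6,1],
    [127,13,90,0,-15,0.6,1],
    [127,13,97,0,-15,0.6,1],
    [127,13,115,0,-15,0.6,1],
    [127,13,140,0,-15,0.6,1],
    [127,13,150,0,-15,0.6,1],
    [127,13,150,0,-15,0.6,1]
  ]
}}

```text
clock: 4.0
tool_pos: [0.4792, 0.14, 0.0502]
tool_rot: [179.9, 15.0, 87.6]
ft_force: [-0.3, 0.3, -0.1]
opening: 0.088
```

```bash
cat > ob.py <<'E'
from h import *
o=manip.get_obs();c,s=np.cos(P0[2]),np.sin(P0[2]);d=o['tool_pos']-[P0[0],P0[1],0]
print(o['clock'],o['tool_pos'].round(4),o['tool_rot'].round(2),'cub',(np.array([c*d[0]+s*d[1],-s*d[0]+c*d[1],d[2]])*1000).round(1),o['ft_force'].round(1))
E
python3 ob.py
python3 - <<'E'
from h import *
import cv2
for c in("wrist","top"):
    im=manip.snapshot(c)
    if c=="top": im=cv2.resize(im[150:280,200:360],None,fx=4.5,fy=4.5,interpolation=cv2.INTER_CUBIC)
    cv2.imwrite(f"pics/{c}2.png",im[:,:,::-1])
E
python3 ob.py
```

```text
4.0 [0.4792 0.14   0.0502] [179.95  15.02  87.62] cub [-51.2 144.6  50.2] [-0.3  0.3 -0.1]
4.1 [0.4798 0.1406 0.0508] [179.86  14.97  87.63] cub [-50.6 145.2  50.8] [ 0.5 -0.   0.2]
```

View pics/wrist2.png

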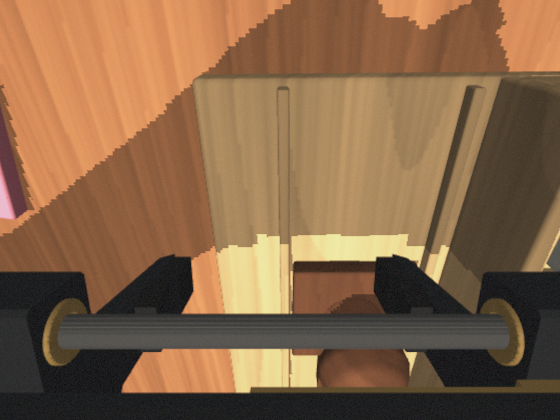

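View pics/top2.png

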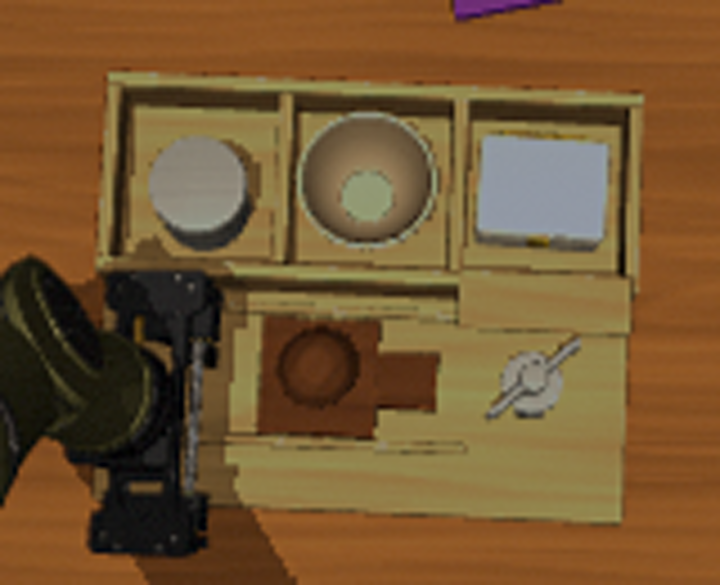

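Emit:
{"fn": "send_rows", "kwargs": {
  "plan": [
    [1.8,0,7,0,0,0,1],
    [4.7,0,17.4,0,0,0,1],
    [6.7,0,25.1,0,0,0,1],
    [6.7,0,25.1,0,0,0,1],
    [2.8,0,26.1,0,0,0,1],
    [-4.9,0,28.2,0,0,0,1],
    [-12.6,0,30.3,0,0,0,1],
    [-18.4,0,31.8,0,0,0,1],
    [-24.2,0,33.4,0,0,0,1],
    [-30,0,34.9,0,0,0,1],
    [-35.8,0,36.5,0,0,0,1],
    [-41.6,0,38,0,0,0,1]
  ]
}}

```text
clock: 5.6
tool_pos: [0.4777, 0.0913, 0.024]
tool_rot: [179.9, 14.9, 87.7]
ft_force: [0.0, 1.6, 0.9]
opening: 0.0877
```

```bash
python3 ob.py
python3 - <<'E'
from h import *
import cv2
im=manip.snapshot("top")
im=cv2.resize(im[150:280,200:360],None,fx=4.5,fy=4.5,interpolation=cv2.INTER_CUBIC)
cv2.imwrite(f"pics/top3.png",im[:,:,::-1])
E
```

```text
5.6 [0.4777 0.0913 0.024 ] [179.89  14.95  87.74] cub [-50.8  95.8  24. ] [0.  1.6 0.9]
```

View pics/top3.png

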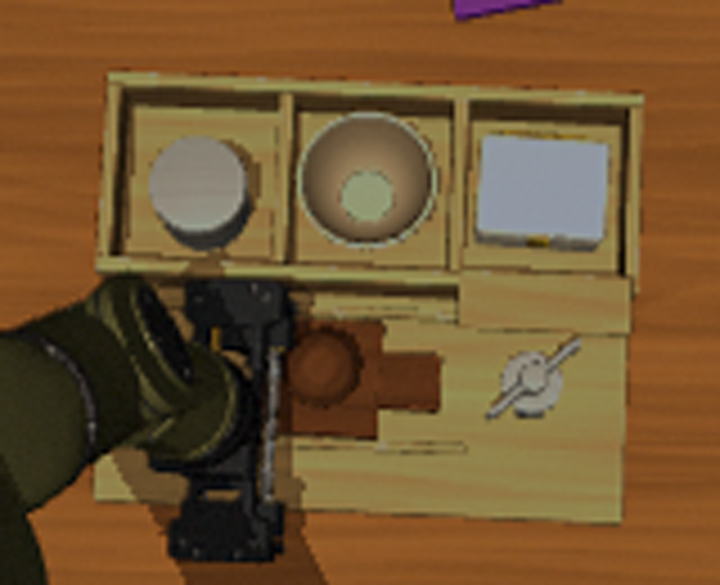

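```bash
python3 - <<'E'
from h import *
import cv2
im=manip.snapshot("side")
im=cv2.resize(im[150:290,190:370],None,fx=4.3,fy=4.3,interpolation=cv2.INTER_CUBIC)
cv2.imwrite(f"pics/side3.png",im[:,:,::-1])
im=manip.snapshot("wrist");cv2.imwrite(f"pics/wrist3.png",cv2.resize(im,None,fx=1.42,fy=1.42)[:,:,::-1])
E
python3 ob.py
```

```text
5.75 [0.4774 0.0908 0.0241] [179.92  15.    87.67] cub [-51.1  95.3  24.1] [0.1 0.1 0. ]
```

View pics/side3.png

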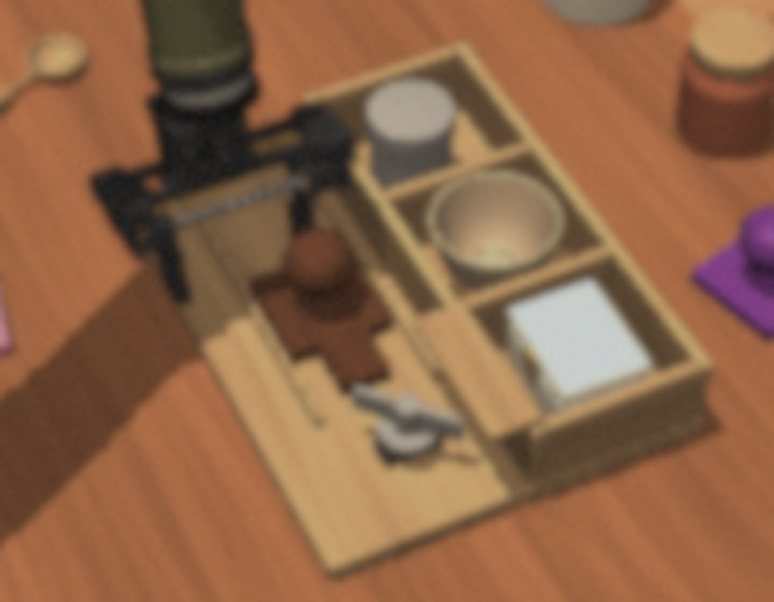

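View pics/wrist3.png

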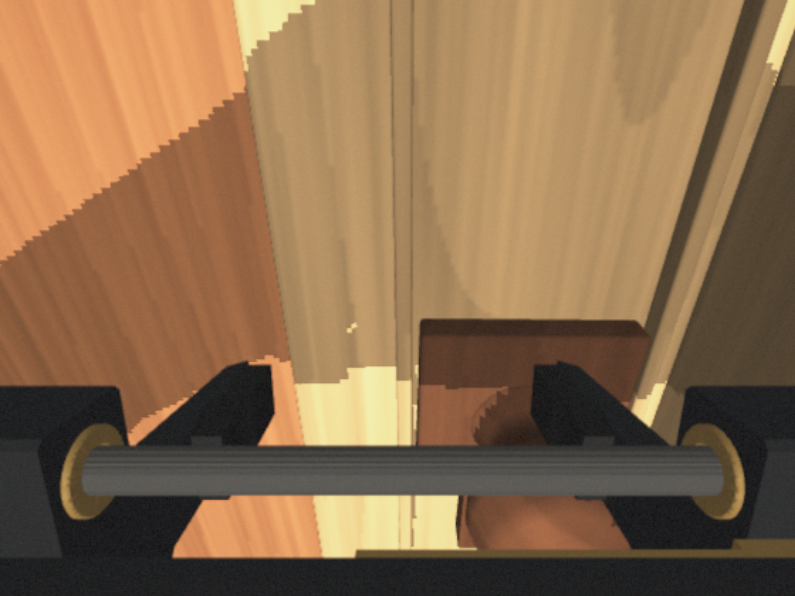

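The wrist view shows the open fingertip sitting over the foot: the tips draw back about 24 mm when the gripper is open. I'll back off, shut the gripper, and lean the tool both left and towards the robot so the body clears the wall and the bulb.

```bash
cat >> h.py <<'E'
def Rt2(yaw,ty,tx):  # lean body toward cubby +y by ty, toward -x by tx
    c,s=np.cos(P0[2]),np.sin(P0[2])
    return R.from_rotvec(-np.radians(tx)*np.array([-s,c,0]))*R.from_rotvec(-np.radians(ty)*np.array([c,s,0]))*R.from_euler('xyz',[180,0,yaw],degrees=True)
E
python3 - <<'E'
from h import *
o=manip.get_obs();cp=o['tool_pos'];cR=Rt(90+np.degrees(P0[2]),15)
T=Rt2(90+np.degrees(P0[2]),15,10);print(T.apply([0,0,-1]), T.apply([[9,0,0],[-9,17,0],[-9,-17,0]]).round(1))
for l in [(-51,125,70),(-30,150,90),(-4,152,90),(-4,152,26)]:
    print(l,row(cp,cR,cub(P0,l)[0],T),row(cp,cR,cub(P0,l)[0],cR)[:3])
E
```

```text
[-0.15724709  0.26531948  0.95125124] [[  0.8   8.7  -2.3]
 [ 16.   -9.3   5.2]
 [-17.5  -8.   -0.7]]
(-51, 125, 70) [ 16.8   0.1 -52.   -9.7  -0.    2.6] [ 16.8   0.1 -52. ]
(-30, 150, 90) [ 35.8  21.1 -77.8  -9.7  -0.    2.6] [ 35.8  21.1 -77.8]
(-4, 152, 90) [ 37.7  47.1 -78.3  -9.7  -0.    2.6] [ 37.7  47.1 -78.3]
(-4, 152, 26) [ 54.3  47.1 -16.5  -9.7  -0.    2.6] [ 54.3  47.1 -16.5]
```

Emit:
{"fn": "send_rows", "kwargs": {
  "plan": [
    [8,0,-6,0,0,0,1],
    [17,0,-30,0,0,0,1],
    [22,3,-55,-2,0,0.5,1],
    [30,15,-72,-5,0,1.3,0.3],
    [36,32,-78,-8,0,2,-1],
    [38,44,-78,-9.5,0,2.5,-1],
    [38,47,-78,-9.7,0,2.6,-1],
    [38,47,-78,-9.7,0,2.6,-1],
    [38,47,-78,-9.7,0,2.6,-1],
    [38,47,-78,-9.7,0,2.6,-1]
  ],
  "newtons": 20
}}

```text
clock: 7.0
tool_pos: [0.5264, 0.1457, 0.0895]
tool_rot: [169.6, 14.8, 85.0]
ft_force: [0.5, -0.5, -0.5]
opening: 0.0203
```

```bash
python3 ob.py;python3 - <<'E'
from h import *
import cv2
im=manip.snapshot("wrist");cv2.imwrite(f"pics/wrist4.png",cv2.resize(im,None,fx=1.42,fy=1.42)[:,:,::-1])
o=manip.get_obs();cp=o['tool_pos'];cR=R.from_euler('xyz',o['tool_rot'],degrees=True)
for l in [(-4,152,26),(-4,92,26),(-4,66,26)]:
    print(l,row(cp,cR,cub(P0,l)[0],cR)[:3])
E
```

```text
7.0 [0.5264 0.1457 0.0895] [169.56  14.77  85.  ] cub [ -4.3 152.1  89.5] [ 0.5 -0.5 -0.5]
(-4, 152, 26) [ 15.9 -10.9  60.6]
(-4, 92, 26) [-42.  -10.9  76.1]
(-4, 66, 26) [-67.1 -10.9  82.8]
```

View pics/wrist4.png

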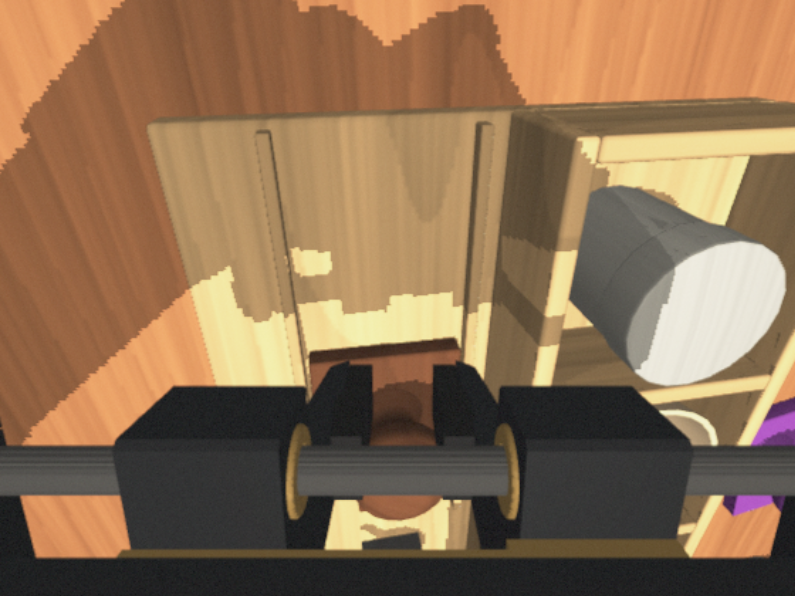

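Run:
```python
from h import *
import cv2
p=np.array([.4774,.0908,.0241]);Rm=R.from_euler('xyz',[179.92,15,87.67],degrees=True)
im=cv2.imread("pics/side3.png")
def px(P): return ((proj("side",[P])[0]-[190,150]+.5)*4.3-.5)
for y,col in((52,(0,255,0)),(-52,(0,255,255)),(-44,(255,0,255)),(44,(255,0,255))):
  for z in(0,-24,-50):
    q=px(p+Rm.apply([0,y/1000,z/1000]));print(y,z,q.round(0));cv2.circle(im,tuple(int(v) for v in q),3,col,-1)
im=cv2.resize(im[60:360,60:420],None,fx=2.2,fy=2.2)
im=cv2.convertScaleAbs(im,alpha=1.8,beta=10)
cv2.imwrite("pics/side3b.png",im[:600])
w=cv2.imread("pics/wrist4.png")[340:520,270:540]
w=cv2.resize(cv2.convertScaleAbs(w,alpha=4,beta=0),None,fx=2.8,fy=2.8,interpolation=cv2.INTER_CUBIC);cv2.imwrite("pics/wrist4b.png",w)
```

```text
52 0 [309. 279.]
52 -24 [305. 253.]
52 -50 [300. 224.]
-52 0 [183. 324.]
-52 -24 [178. 298.]
-52 -50 [172. 269.]
-44 0 [193. 320.]
-44 -24 [187. 294.]
-44 -50 [182. 265.]
44 0 [300. 282.]
44 -24 [295. 256.]
44 -50 [290. 228.]
```

View pics/side3b.png

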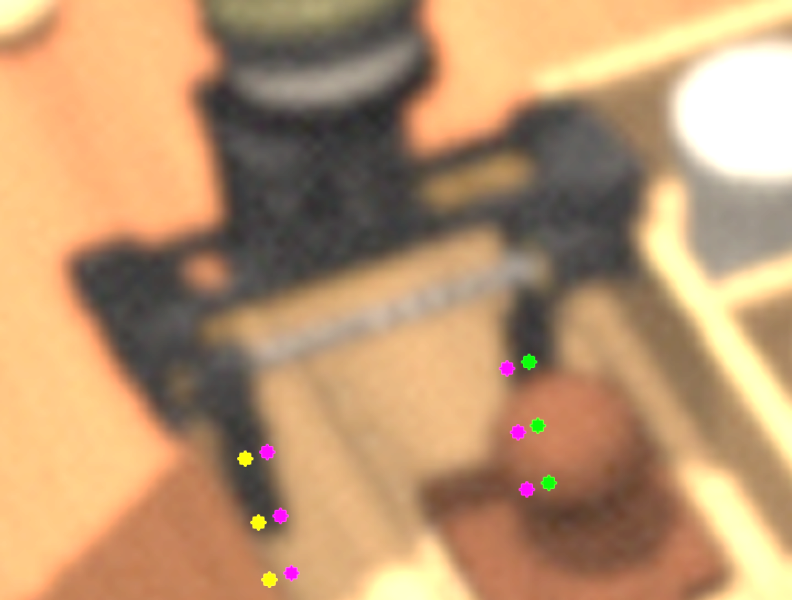

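View pics/wrist4b.png

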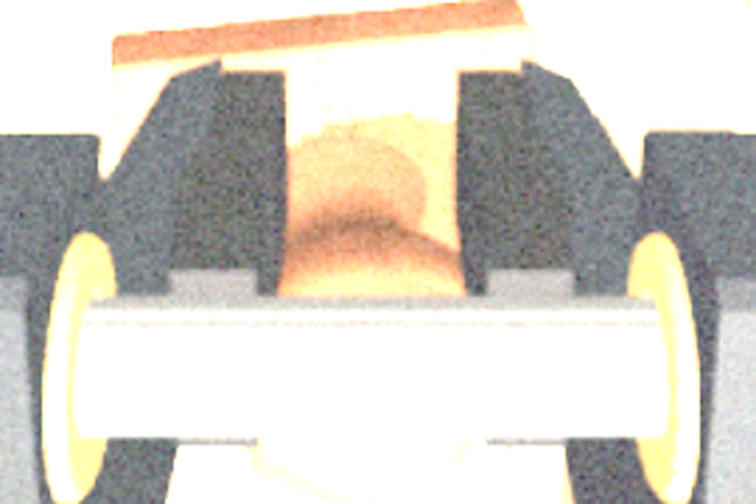

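The side and wrist views agree that the real fingertips end about 20 mm behind the stated TCP, both open and shut. I'll push with the far finger of the open gripper so the body stays clear of the wall, lean it 25°, and find the height by touching the deck lightly.

Run:
```python
from h import *
Y=90+np.degrees(P0[2])
o=manip.get_obs();cp=o['tool_pos'];cR=R.from_euler('xyz',o['tool_rot'],degrees=True)
cp=cub(P0,(-4,152,90))[0];cR=Rt2(Y,15,10)
T=Rt2(Y,25,0)
for l in [(-50,142,90),(-50,142,24)]:
    print(l,row(cp,cR,cub(P0,l)[0],T))
```

```text
(-50, 142, 90) [-11.7 -45.3  -5.1   9.4 -10.   -3.4]
(-50, 142, 24) [  5.1 -56.8  57.7   9.4 -10.   -3.4]
```

Emit:
{"fn": "send_rows", "kwargs": {
  "plan": [
    [-3,-11,-1,2.4,-2.5,-0.8,1],
    [-8,-30,-3,6,-6.5,-2.2,1],
    [-11.7,-45,-5,9.4,-10,-3.4,1],
    [-11.7,-45,-5,9.4,-10,-3.4,1],
    [-11.7,-45,-5,9.4,-10,-3.4,1],
    [-8,-48,10,9.4,-10,-3.4,1],
    [-2,-52,32,9.4,-10,-3.4,1],
    [4,-56,54,9.4,-10,-3.4,1],
    [5.1,-56.8,57.7,9.4,-10,-3.4,1],
    [5.1,-56.8,57.7,9.4,-10,-3.4,1]
  ]
}}

```text
clock: 8.3
tool_pos: [0.4802, 0.1374, 0.0235]
tool_rot: [179.9, 25.0, 87.6]
ft_force: [-0.5, 0.1, 0.3]
opening: 0.0882
```

```bash
python3 ob.py;python3 - <<'E'
from h import *
import cv2
im=manip.snapshot("side")
im=cv2.resize(im[140:280,180:340],None,fx=4.3,fy=4.3,interpolation=cv2.INTER_CUBIC)
cv2.imwrite(f"pics/side5.png",cv2.convertScaleAbs(im,alpha=1.5)[:,:,::-1])
im=manip.snapshot("wrist");cv2.imwrite(f"pics/wrist5.png",cv2.resize(im,None,fx=1.42,fy=1.42)[:,:,::-1])
E
```

```text
8.3 [0.4802 0.1374 0.0235] [179.86  25.05  87.61] cub [-50.1 142.   23.5] [-0.5  0.1  0.3]
```

View pics/side5.png

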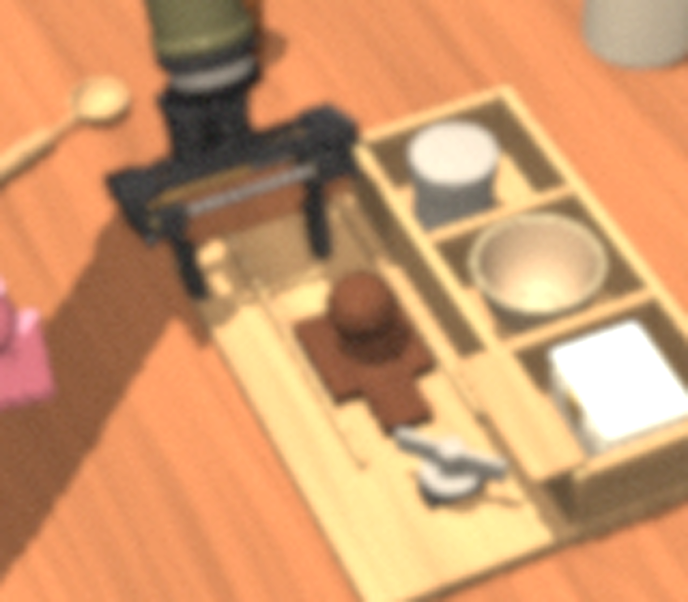

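View pics/wrist5.png

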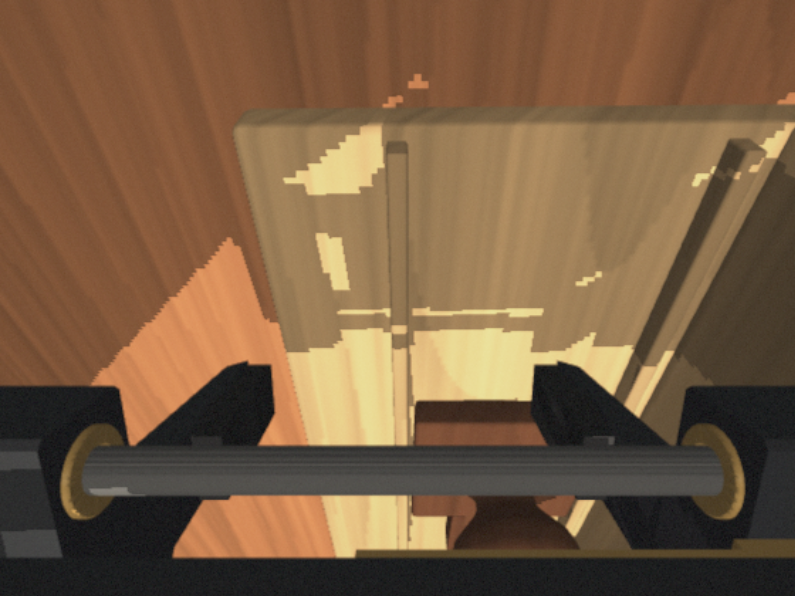

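Emit:
{"fn": "send_rows", "kwargs": {
  "plan": [
    [2,0,4.5,0,0,0,1],
    [5,0,10.9,0,0,0,1],
    [6.3,0,13.6,0,0,0,1],
    [6.8,0,14.5,0,0,0,1],
    [6.8,0,14.5,0,0,0,1]
  ]
}}

```text
clock: 9.02
tool_pos: [0.4803, 0.1379, 0.0074]
tool_rot: [179.9, 25.0, 87.6]
ft_force: [-0.6, 0.6, -0.2]
opening: 0.0883
```

```bash
python3 ob.py
```

```text
9.025 [0.4803 0.1379 0.0074] [179.85  25.03  87.64] cub [-50.  142.5   7.4] [-0.6  0.6 -0.2]
```

Emit:
{"fn": "send_rows", "kwargs": {
  "plan": [
    [0.8,0,1.8,0,0,0,1],
    [0.8,0,1.8,0,0,0,1]
  ]
}}

```text
clock: 9.28
tool_pos: [0.4803, 0.1379, 0.0055]
tool_rot: [179.9, 25.0, 87.6]
ft_force: [0.5, -0.4, 0.1]
opening: 0.0882
```

Emit:
{"fn": "send_rows", "kwargs": {
  "plan": [
    [0.8,0,1.8,0,0,0,1],
    [0.8,0,1.8,0,0,0,1]
  ]
}}

```text
clock: 9.52
tool_pos: [0.4803, 0.1378, 0.0034]
tool_rot: [179.9, 25.0, 87.6]
ft_force: [-0.3, 0.2, -0.3]
opening: 0.088
```

Emit:
{"fn": "send_rows", "kwargs": {
  "plan": [
    [0.8,0,1.8,0,0,0,1],
    [0.8,0,1.8,0,0,0,1]
  ]
}}

```text
clock: 9.78
tool_pos: [0.4803, 0.1378, 0.0014]
tool_rot: [179.9, 25.0, 87.6]
ft_force: [-0.1, 0.1, -0.2]
opening: 0.0882
```

Emit:
{"fn": "send_rows", "kwargs": {
  "plan": [
    [0.8,0,1.8,0,0,0,1],
    [0.8,0,1.8,0,0,0,1]
  ]
}}

```text
clock: 10.02
tool_pos: [0.4805, 0.1377, -0.0003]
tool_rot: [179.8, 25.0, 87.6]
ft_force: [-0.1, 0.1, 2.4]
opening: 0.0882
```

Emit:
{"fn": "send_rows", "kwargs": {
  "plan": [
    [-0.9,0,-1.8,0,0,0,1],
    [-5.4,0,0.3,0,0,0,1],
    [-12.7,0,3.7,0,0,0,1],
    [-19,0,6.7,0,0,0,1],
    [-24.5,0,9.2,0,0,0,1],
    [-29.9,0,11.7,0,0,0,1],
    [-35.3,0,14.3,0,0,0,1],
    [-40.8,0,16.8,0,0,0,1],
    [-46.2,0,19.3,0,0,0,1]
  ]
}}

```text
clock: 11.15
tool_pos: [0.4785, 0.0877, 0.0016]
tool_rot: [179.8, 25.0, 87.7]
ft_force: [0.3, 1.9, 0.4]
opening: 0.0882
```

```bash
python3 ob.py;python3 - <<'E'
from h import *
import cv2
im=manip.snapshot("top")
im=cv2.resize(im[150:280,200:360],None,fx=4.5,fy=4.5,interpolation=cv2.INTER_CUBIC)
cv2.imwrite(f"pics/top6.png",im[:,:,::-1])
E
```

```text
11.15 [0.4785 0.0877 0.0016] [179.83  24.99  87.66] cub [-49.9  92.3   1.6] [0.3 1.9 0.4]
```

View pics/top6.png

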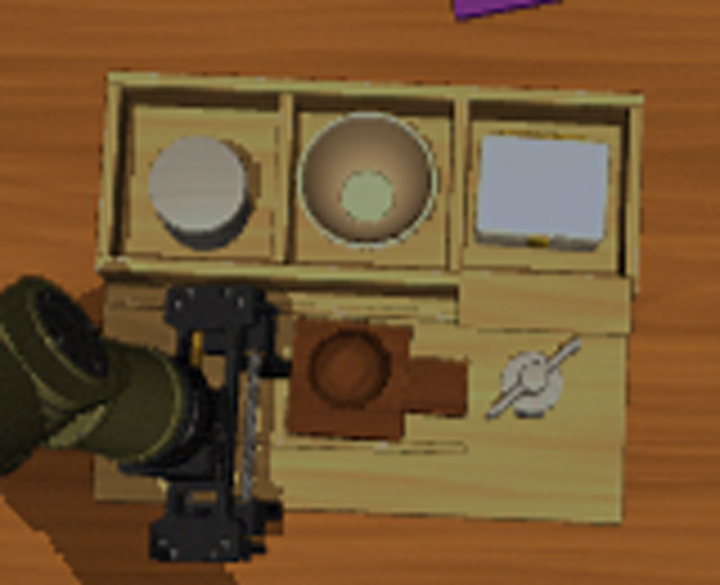

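Emit:
{"fn": "send_rows", "kwargs": {
  "plan": [
    [-5.4,0,2.5,0,0,0,1],
    [-10.9,0,5.1,0,0,0,1],
    [-16.3,0,7.6,0,0,0,1],
    [-21.7,0,10.1,0,0,0,1],
    [-26.3,0,12.3,0,0,0,1],
    [-29,0,13.5,0,0,0,1],
    [-29.9,0,13.9,0,0,0,1]
  ]
}}

```text
clock: 12.08
tool_pos: [0.4769, 0.0546, 0.0017]
tool_rot: [179.9, 25.0, 87.6]
ft_force: [0.1, 2.3, 0.7]
opening: 0.0883
```

```bash
python3 ob.py
```

```text
12.075 [0.4769 0.0546 0.0017] [179.86  25.03  87.62] cub [-50.1  59.1   1.7] [0.1 2.3 0.7]
```

Emit:
{"fn": "send_rows", "kwargs": {
  "plan": [
    [-0.9,0,0.4,0,0,0,1],
    [-1.8,0,0.8,0,0,0,1]
  ]
}}

```text
clock: 12.32
tool_pos: [0.477, 0.0531, 0.0017]
tool_rot: [179.8, 25.0, 87.7]
ft_force: [-0.3, 2.2, 0.2]
opening: 0.0881
```

Emit:
{"fn": "send_rows", "kwargs": {
  "plan": [
    [-0.9,0,0.4,0,0,0,1],
    [-1.8,0,0.8,0,0,0,1]
  ]
}}

```text
clock: 12.58
tool_pos: [0.4772, 0.0525, 0.0014]
tool_rot: [179.8, 24.9, 87.7]
ft_force: [-0.7, 7.1, 2.3]
opening: 0.088
```

Emit:
{"fn": "send_rows", "kwargs": {
  "plan": [
    [-0.9,0,0.4,0,0,0,1],
    [-1.8,0,0.8,0,0,0,1],
    [-1.8,0,0.8,0,0,0,1]
  ]
}}

```text
clock: 12.95
tool_pos: [0.4773, 0.0521, 0.0013]
tool_rot: [179.8, 24.8, 87.9]
ft_force: [-1.6, 9.1, 4.0]
opening: 0.0884
```

```bash
python3 ob.py;python3 - <<'E'
from h import *
import cv2
im=manip.snapshot("top")
im=cv2.resize(im[190:270,240:350],None,fx=6.5,fy=6.5,interpolation=cv2.INTER_CUBIC)
cv2.imwrite(f"pics/top7.png",im[:,:,::-1])
im=manip.snapshot("side")
im=cv2.resize(im[170:280,220:350],None,fx=5.4,fy=5.4,interpolation=cv2.INTER_CUBIC)
cv2.imwrite(f"pics/side7.png",im[:,:,::-1])
E
```

```text
12.95 [0.4773 0.0521 0.0013] [179.82  24.77  87.85] cub [-49.6  56.7   1.3] [-1.6  9.1  4. ]
```

View pics/top7.png

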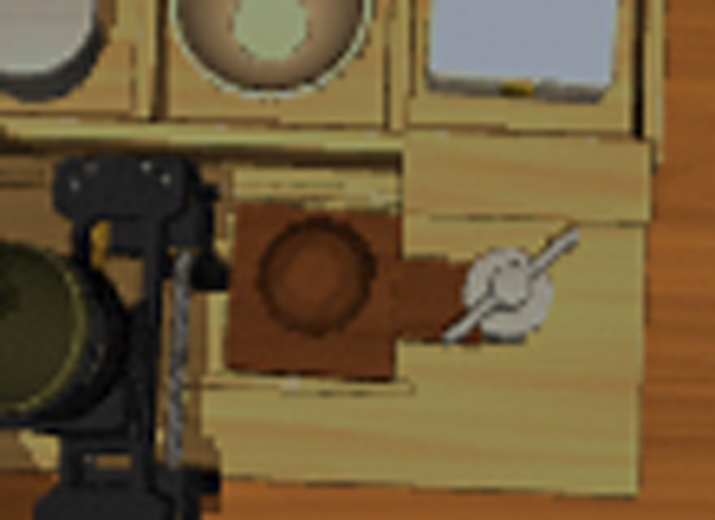

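View pics/side7.png

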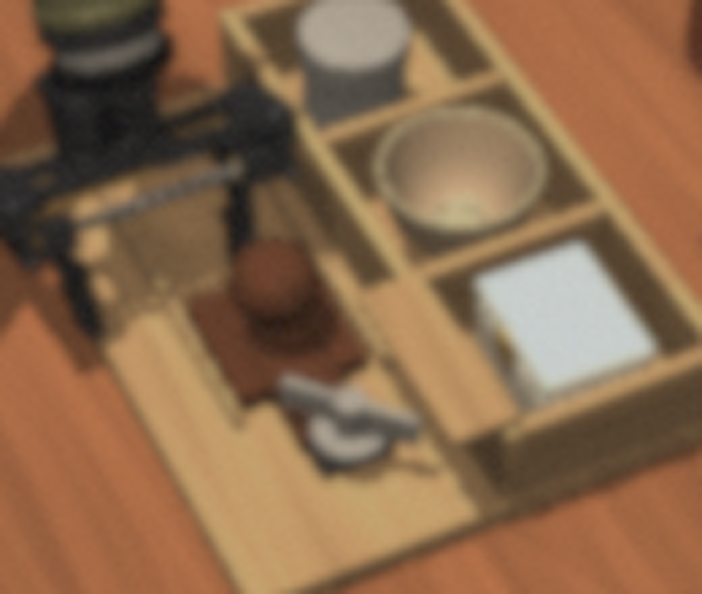

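Run:
```python
from h import *
f=lambda l:((proj("top",cub(P0,l))[0]-[240,190]+.5)*6.5-.5).round(0)
for l in [(-42,57,32),(42,57,32),(-42,-27,32),(42,-27,32),(-95,-150,18),(30,-140,88),(30,-20,88),(0,-80,69.6)]: print(l,f(l))
```

```text
(-42, 57, 32) [229. 360.]
(42, 57, 32) [239. 192.]
(-42, -27, 32) [400. 369.]
(42, -27, 32) [408. 200.]
(-95, -150, 18) [644. 492.]
(30, -140, 88) [646. 218.]
(30, -20, 88) [396. 205.]
(0, -80, 69.6) [516. 279.]
```

Run:
```python
from h import *
Y=90+np.degrees(P0[2])
cp=cub(P0,(-50,53,1.5))[0];cR=Rt2(Y,25,0);V=Rt2(Y,0,0)
for l,T in [((-50,75,5),cR),((-50,80,110),cR),((-50,20,125),V),((-40,-78,110),V)]:
    print(l,row(cp,cR,cub(P0,l)[0],T))
```

```text
(-50, 75, 5) [ 18.5  -0.  -12.5   0.    0.    0. ]
(-50, 80, 110) [ -21.4   -0.  -109.7    0.     0.     0. ]
(-50, 20, 125) [-82.1   0.  -98.   -0.   25.    0. ]
(-40, -78, 110) [-164.6   10.   -43.    -0.    25.     0. ]
```

Emit:
{"fn": "send_rows", "kwargs": {
  "plan": [
    [6,0,-3,0,0,0,1],
    [18,0,-12,0,0,0,1],
    [12,0,-35,0,0,0,1],
    [-5,0,-70,0,3,0,0],
    [-22,0,-100,0,9,0,-1],
    [-45,0,-105,0,15,0,-1],
    [-70,0,-98,0,20,0,-1],
    [-100,2,-85,0,24,0,-1],
    [-130,5,-66,0,25,0,-1],
    [-152,9,-51,0,25,0,-1],
    [-164,10,-43.5,0,25,0,-1],
    [-164.6,10,-43,0,25,0,-1]
  ]
}}

```text
clock: 14.55
tool_pos: [0.4809, -0.0827, 0.1103]
tool_rot: [179.9, 0.0, 87.6]
ft_force: [-0.3, 0.5, -0.3]
opening: 0.0014
```

Emit:
{"fn": "send_rows", "kwargs": {
  "plan": [
    [0,0,0,0,0,0,-1],
    [0,0,0,0,0,0,-1],
    [0,0,0,0,0,0,-1]
  ]
}}

```text
clock: 14.92
tool_pos: [0.4813, -0.0814, 0.1105]
tool_rot: [179.9, 0.0, 87.8]
ft_force: [-0.6, 0.3, -0.3]
opening: 0.0003
```

```bash
python3 ob.py;python3 - <<'E'
from h import *
import cv2
o=manip.get_obs()
im=manip.snapshot("wrist");cv2.imwrite("pics/w8.png",im[:,:,::-1]);cv2.imwrite(f"pics/wrist8.png",cv2.resize(im,None,fx=1.42,fy=1.42)[:,:,::-1])
np.save("w8.npy",np.r_[o['tool_pos'],o['tool_rot']])
for t in ("home","screw_axis","wings"):
    print(t,[(round(d['score'],2),[round(float(v),1) for v in d['location']]) for d in manip.pinpoint("wrist",t)])
im=manip.snapshot("top")
im=cv2.resize(im[190:270,240:350],None,fx=6.5,fy=6.5,interpolation=cv2.INTER_CUBIC)
cv2.imwrite(f"pics/top8.png",im[:,:,::-1])
E
python3 ob.py
```

```text
14.925 [ 0.4813 -0.0814  0.1105] [179.86   0.    87.79] cub [-40.3 -76.6 110.5] [-0.6  0.3 -0.3]
home []
screw_axis [(0.6, [331.1, 220.4])]
wings [(0.88, [339.4, 227.6])]
15.175 [ 0.4812 -0.0822  0.1104] [1.7986e+02 2.0000e-02 8.7710e+01] cub [-40.3 -77.4 110.4] [-0.3  0.3 -0.5]
```

View pics/wrist8.png

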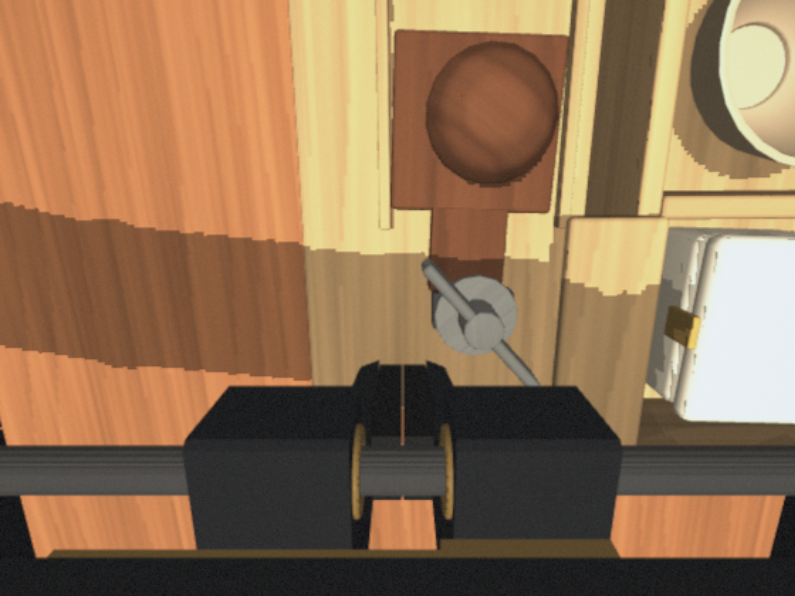

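View pics/top8.png

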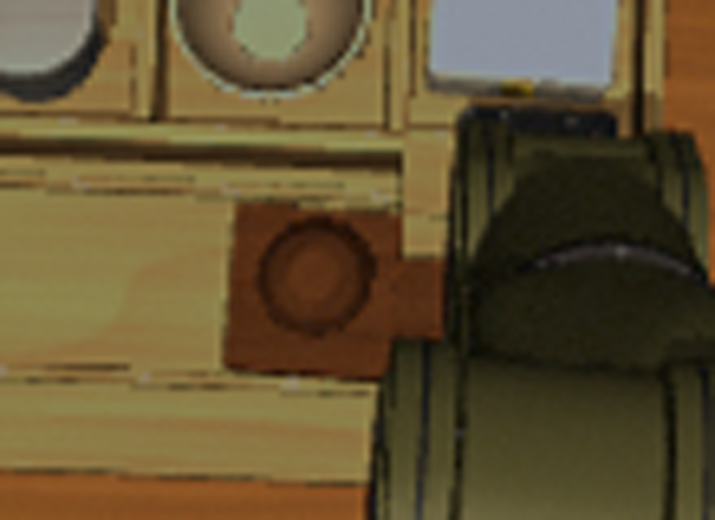

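```bash
cat >> h.py <<'E'
def wcam(w):
    k=manip.get_calibration("wrist");T=np.eye(4);T[:3,:3]=R.from_euler('xyz',w[3:],degrees=True).as_matrix();T[:3,3]=w[:3]
    return T@np.array(k["tool_from_camera"]),k["intrinsics"]
def ray(w,u,z):
    T,K=wcam(w);d=np.linalg.inv(K)@[u[0],u[1],1];d=T[:3,:3]@[d[0],-d[1],-d[2]];o=T[:3,3]
    P=o+d*(z-o[2])/d[2];c,s=np.cos(P0[2]),np.sin(P0[2]);e=P-[P0[0],P0[1],0]
    return P.round(4),(np.array([c*e[0]+s*e[1],-s*e[0]+c*e[1]])*1000).round(1)
E
python3 - <<'E'
from h import *
w=np.load("w8.npy");q=lambda a,b:((a+.5)/1.42-.5,(b+.5)/1.42-.5)
print("hub",ray(w,q(485,330),.0696));print("wings",ray(w,(339.4,227.6),.0586));print("axis",ray(w,(331.1,220.4),.0335));print("tip",ray(w,q(433,268),.0696))
for n,a in dict(NL=(395,30),FL=(567,37),NR=(391,209),FR=(551,213)).items(): print(n,ray(w,q(*a),.032))
print("eave",ray(w,q(567,216),.088)); print("deckedge",ray(w,q(296,60),.018),ray(w,q(311,370),.018))
for z in (-.024,): print()
E
```

```text
hub (array([ 0.5211, -0.0838,  0.0696]), array([ -0.4, -77.4]))
wings (array([ 0.5216, -0.0841,  0.0586]), array([  0.1, -77.7]))
axis (array([ 0.5193, -0.0861,  0.0335]), array([ -2.1, -79.8]))
tip (array([ 0.4971, -0.0531,  0.0696]), array([-25.6, -47.7]))
NL (array([0.4838, 0.054 , 0.032 ]), array([-43.2,  58.8]))
FL (array([0.565, 0.048, 0.032]), array([38.2, 56. ]))
NR (array([ 0.4782, -0.0286,  0.032 ]), array([-45.5, -23.9]))
FR (array([ 0.5614, -0.0338,  0.032 ]), array([ 37.8, -25.8]))
eave (array([ 0.5505, -0.0303,  0.088 ]), array([ 26.8, -22.7]))
deckedge (array([0.4332, 0.0461, 0.018 ]), array([-93.4,  48.9])) (array([ 0.4254, -0.1229,  0.018 ]), array([ -94.4, -120.2]))
```

```bash
cat >> h.py <<'E'
AX=np.array([-1.,-78.])
def cw(phi,rho=30):
    f=np.radians(phi);u=np.array([np.cos(f),np.sin(f)]);n=np.array([-u[1],u[0]])
    return AX+rho*u+n*(3+8*abs(n[0])+9*abs(n[1]))
def rows(cur,lst):  # cur cub xyz of TCP; list of (phi,tcpz)
    for phi,z in lst:
        c=cw(phi); print(phi,c.round(1),[round(c[1]-cur[1],1),round(c[0]-cur[0],1),round(cur[2]-z,1)])
E
python3 - <<'E'
from h import *
rows((-40.2,-77.4,110.4),[(155,60),(155,38),(145,38),(135,38),(125,38),(115,38),(105,38),(95,37.5),(85,37.5),(75,37),(65,37),(58,37)])
E
```

```text
155 [-34.3 -78.5] [np.float64(-1.1), np.float64(5.9), 50.4]
155 [-34.3 -78.5] [np.float64(-1.1), np.float64(5.9), 72.4]
145 [-34.2 -73. ] [np.float64(4.4), np.float64(6.0), 72.4]
135 [-32.8 -67.4] [np.float64(10.0), np.float64(7.4), 72.4]
125 [-30.3 -61.9] [np.float64(15.5), np.float64(9.9), 72.4]
115 [-26.4 -56.8] [np.float64(20.6), np.float64(13.8), 72.4]
105 [-21.4 -52.4] [np.float64(25.0), np.float64(18.8), 72.4]
95 [-15.3 -49.1] [np.float64(28.3), np.float64(24.9), 72.9]
85 [-10.1 -47.1] [np.float64(30.3), np.float64(30.1), 72.9]
75 [ -5.8 -45.6] [np.float64(31.8), np.float64(34.4), 73.4]
65 [ -1.1 -44.9] [np.float64(32.5), np.float64(39.1), 73.4]
58 [  2.6 -44.8] [np.float64(32.6), np.float64(42.8), 73.4]
```

Emit:
{"fn": "send_rows", "kwargs": {
  "plan": [
    [-1,6,12,0,0,0,-1],
    [-1,6,40,0,0,0,-1],
    [-1,6,65,0,0,0,-1],
    [-1,6,72.4,0,0,0,-1],
    [-1,6,72.4,0,0,0,-1]
  ]
}}

```text
clock: 15.8
tool_pos: [0.4873, -0.0836, 0.0376]
tool_rot: [179.9, 0.0, 87.7]
ft_force: [0.2, 0.8, -0.6]
opening: 0.0006
```

```bash
python3 ob.py;python3 - <<'E'
from h import *
import cv2
im=manip.snapshot("wrist");cv2.imwrite(f"pics/wrist9.png",cv2.resize(im,None,fx=1.42,fy=1.42)[:,:,::-1])
E
```

```text
15.8 [ 0.4873 -0.0836  0.0376] [1.7991e+02 2.0000e-02 8.7700e+01] cub [-34.2 -78.5  37.6] [ 0.2  0.8 -0.6]
```

View pics/wrist9.png

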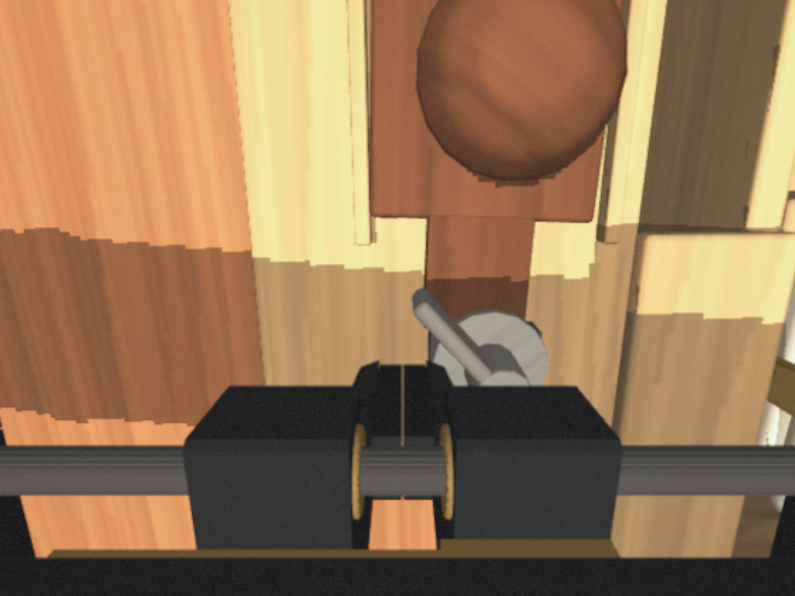

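Emit:
{"fn": "send_rows", "kwargs": {
  "plan": [
    [2.5,0,0,0,0,0,-1],
    [6,0.2,0,0,0,0,-1],
    [11,1.5,0,0,0,0,-1],
    [16.5,4,0,0,0,0,-1],
    [21.6,8,0,0,0,0,-1],
    [26,13,0,0,0,0,-1],
    [29.3,19,0.5,0,0,0,-1],
    [31.3,24,0.5,0,0,0,-1],
    [32.8,28.5,1,0,0,0,-1],
    [33.5,33,1,0,0,0,-1],
    [33.6,37,1,0,0,0,-1],
    [33.6,37,1,0,0,0,-1]
  ]
}}

```text
clock: 17.35
tool_pos: [0.5269, -0.0511, 0.0372]
tool_rot: [179.8, -0.0, 87.7]
ft_force: [-1.0, 0.0, -0.7]
opening: 0.0006
```

```bash
python3 ob.py;python3 - <<'E'
from h import *
import cv2
im=manip.snapshot("wrist");cv2.imwrite(f"pics/wrist10.png",cv2.resize(im,None,fx=1.42,fy=1.42)[:,:,::-1])
E
```

```text
17.35 [ 0.5269 -0.0511  0.0372] [ 1.7975e+02 -1.0000e-02  8.7720e+01] cub [  4.1 -44.5  37.2] [-1.   0.  -0.7]
```

View pics/wrist10.png

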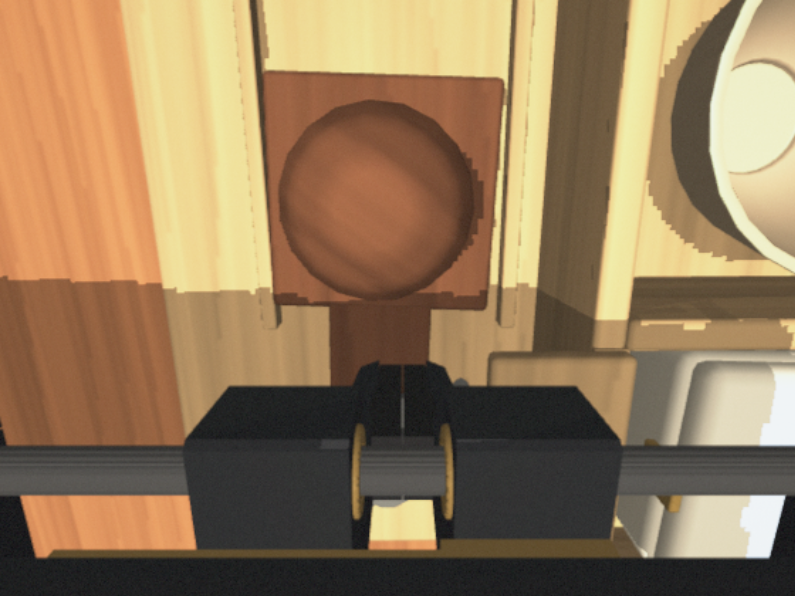

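Run:
```python
from h import *
rows((3,-44.8,37),[(262,68),(262,37)]+[(p,37-.022*(238-p)*0.8) for p in range(250,50,-10)]+[(54,33.5)])
```

```text
262 [   6.9 -109.4] [np.float64(-64.6), np.float64(3.9), -31]
262 [   6.9 -109.4] [np.float64(-64.6), np.float64(3.9), 0]
250 [   1.5 -110.8] [np.float64(-66.0), np.float64(-1.5), -0.2]
240 [  -3.5 -111.2] [np.float64(-66.4), np.float64(-6.5), -0.0]
230 [  -8.9 -110.6] [np.float64(-65.8), np.float64(-11.9), 0.1]
220 [ -14.3 -108.8] [np.float64(-64.0), np.float64(-17.3), 0.3]
210 [ -19.6 -105.8] [np.float64(-61.0), np.float64(-22.6), 0.5]
200 [ -24.3 -101.6] [np.float64(-56.8), np.float64(-27.3), 0.7]
190 [-28.2 -96.3] [np.float64(-51.5), np.float64(-31.2), 0.8]
180 [-31. -90.] [np.float64(-45.2), np.float64(-34.0), 1.0]
170 [-32.8 -85.8] [np.float64(-41.0), np.float64(-35.8), 1.2]
160 [-34.  -81.1] [np.float64(-36.3), np.float64(-37.0), 1.4]
150 [-34.4 -75.8] [np.float64(-31.0), np.float64(-37.4), 1.5]
140 [-33.6 -70.2] [np.float64(-25.4), np.float64(-36.6), 1.7]
130 [-31.7 -64.6] [np.float64(-19.8), np.float64(-34.7), 1.9]
120 [-28.5 -59.2] [np.float64(-14.4), np.float64(-31.5), 2.1]
110 [-24.  -54.5] [np.float64(-9.7), np.float64(-27.0), 2.3]
100 [-18.5 -50.6] [np.float64(-5.8), np.float64(-21.5), 2.4]
90 [-12. -48.] [np.float64(-3.2), np.float64(-15.0), 2.6]
80 [ -8.  -46.3] [np.float64(-1.5), np.float64(-11.0), 2.8]
70 [ -3.5 -45.2] [np.float64(-0.4), np.float64(-6.5), 3.0]
60 [  1.5 -44.8] [np.float64(-0.0), np.float64(-1.5), 3.1]
54 [  4.7 -45.1] [np.float64(-0.3), np.float64(1.7), 3.5]
```

Emit:
{"fn": "send_rows", "kwargs": {
  "plan": [
    [0,-4,-3,0,0,0,-1],
    [0,-5,-20,0,0,0,-1],
    [-4,-5,-31,0,0,0,-1],
    [-20,-2,-32,0,0,0,-1],
    [-40,1,-32,0,0,0,-1],
    [-58,3.5,-32,0,0,0,-1],
    [-66,4,-31,0,0,0,-1],
    [-67,4,-28,0,0,0,-1],
    [-67,4,-14,0,0,0,-1],
    [-67,4,-2,0,0,0,-1],
    [-67,4,0,0,0,0,-1]
  ]
}}

```text
clock: 18.77
tool_pos: [0.5261, -0.1178, 0.0357]
tool_rot: [-180.0, -0.0, 87.8]
ft_force: [-0.7, 0.3, 1.1]
opening: 0.0006
```

```bash
python3 ob.py;python3 - <<'E'
from h import *
import cv2
im=manip.snapshot("wrist");cv2.imwrite(f"pics/wrist11.png",cv2.resize(im,None,fx=1.42,fy=1.42)[:,:,::-1])
E
```

```text
18.775 [ 0.5261 -0.1178  0.0357] [-1.7999e+02 -1.0000e-02  8.7760e+01] cub [   5.9 -111.1   35.7] [-0.7  0.3  1.1]
```

View pics/wrist11.png

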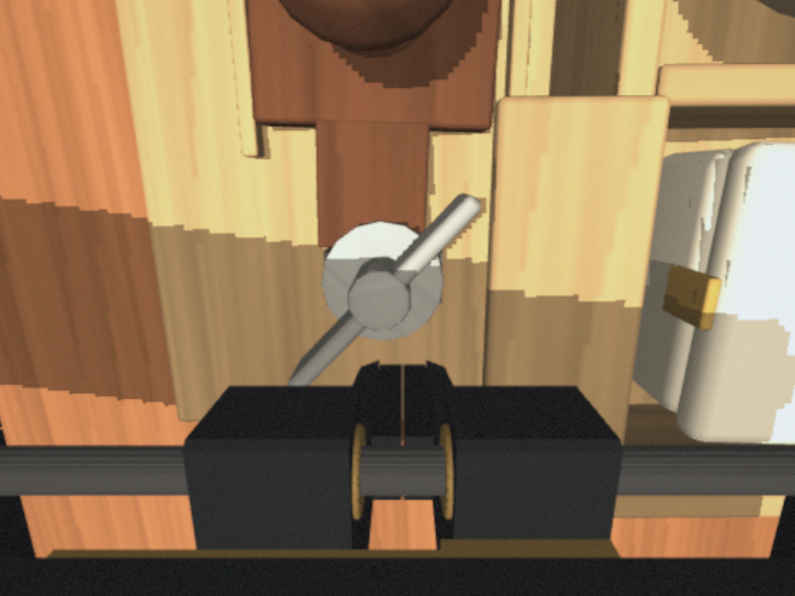

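Emit:
{"fn": "send_rows", "kwargs": {
  "plan": [
    [1,-5.5,0.3,0,0,0,-1],
    [0.6,-10.5,0.3,0,0,0,-1],
    [1.2,-16,0.3,0,0,0,-1],
    [3,-21.3,0.3,0,0,0,-1],
    [6,-26.6,0.5,0,0,0,-1],
    [10.2,-31.3,0.7,0,0,0,-1],
    [15.5,-35.2,0.8,0,0,0,-1],
    [21.8,-38,1,0,0,0,-1],
    [26,-39.8,1.2,0,0,0,-1],
    [30.7,-41,1.4,0,0,0,-1],
    [36,-41.4,1.5,0,0,0,-1]
  ]
}}

```text
clock: 20.2
tool_pos: [0.4861, -0.081, 0.0354]
tool_rot: [180.0, 0.0, 87.7]
ft_force: [-0.2, -3.6, 0.4]
opening: 0.0006
```

```bash
python3 ob.py
```

```text
20.2 [ 0.4861 -0.081   0.0354] [1.7996e+02 4.0000e-02 8.7660e+01] cub [-35.5 -76.   35.4] [-0.2 -3.6  0.4]
```

Emit:
{"fn": "send_rows", "kwargs": {
  "plan": [
    [5.6,0.8,0.2,0,0,0,-1],
    [11.2,2.7,0.4,0,0,0,-1],
    [16.6,5.9,0.6,0,0,0,-1],
    [21.3,10.4,0.8,0,0,0,-1],
    [25.2,15.9,0.9,0,0,0,-1],
    [27.8,22.4,1.1,0,0,0,-1],
    [29.5,26.4,1.3,0,0,0,-1],
    [30.6,31,1.5,0,0,0,-1],
    [31,36,1.6,0,0,0,-1],
    [30.8,40,2,0,0,0,-1],
    [30.8,40,2,0,0,0,-1]
  ]
}}

```text
clock: 21.58
tool_pos: [0.5296, -0.0515, 0.0337]
tool_rot: [179.7, -0.0, 87.7]
ft_force: [-1.2, 1.2, 0.9]
opening: 0.0004
```

```bash
python3 ob.py
```

```text
21.575 [ 0.5296 -0.0515  0.0337] [ 1.7974e+02 -1.0000e-02  8.7720e+01] cub [  6.8 -44.8  33.7] [-1.2  1.2  0.9]
```

Emit:
{"fn": "send_rows", "kwargs": {
  "plan": [
    [0,-4,-3,0,0,0,-1],
    [0,-5,-20,0,0,0,-1],
    [-4,-5,-31,0,0,0,-1],
    [-20,-2,-33,0,0,0,-1],
    [-40,1,-33,0,0,0,-1],
    [-58,3.5,-33,0,0,0,-1],
    [-66,4,-32,0,0,0,-1],
    [-67,4,-28,0,0,0,-1],
    [-67,4,-14,0,0,0,-1],
    [-67,4,-2,0,0,0,-1],
    [-67,4,0,0,0,0,-1]
  ]
}}

```text
clock: 22.95
tool_pos: [0.5287, -0.1181, 0.0322]
tool_rot: [-180.0, -0.0, 87.8]
ft_force: [-0.3, -0.5, 0.7]
opening: 0.0003
```

```bash
python3 ob.py;python3 - <<'E'
from h import *
import cv2
im=manip.snapshot("wrist");cv2.imwrite(f"pics/wrist12.png",cv2.resize(im,None,fx=1.42,fy=1.42)[:,:,::-1])
E
```

```text
22.95 [ 0.5287 -0.1181  0.0322] [-1.7999e+02 -1.0000e-02  8.7760e+01] cub [   8.5 -111.3   32.2] [-0.3 -0.5  0.7]
```

View pics/wrist12.png

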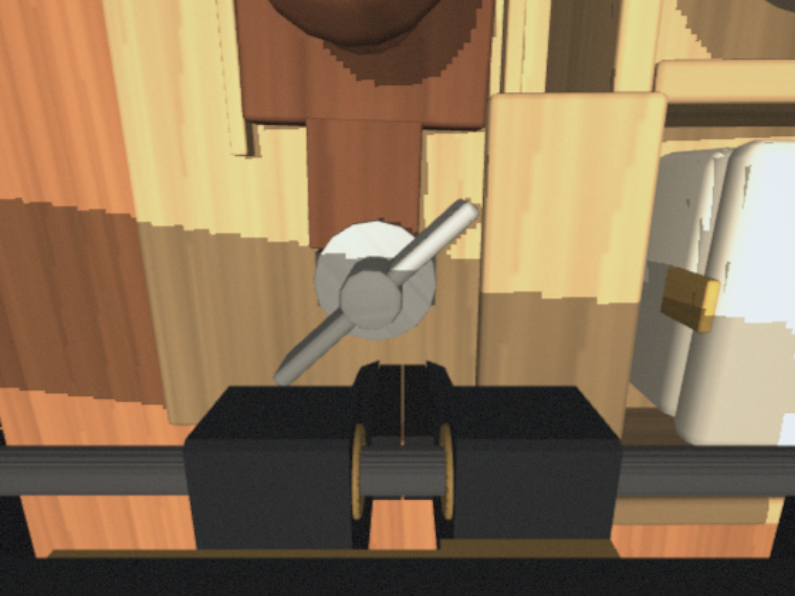

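Emit:
{"fn": "send_rows", "kwargs": {
  "plan": [
    [1.2,-7.9,0,0,0,0,-1],
    [0.8,-12.9,0,0,0,0,-1],
    [1.4,-18.3,0.2,0,0,0,-1],
    [3.2,-23.7,0.3,0,0,0,-1],
    [6.2,-29,0.4,0,0,0,-1],
    [10.4,-33.7,0.5,0,0,0,-1],
    [15.7,-37.6,0.6,0,0,0,-1],
    [22,-40.4,0.7,0,0,0,-1],
    [26.2,-42.2,0.8,0,0,0,-1],
    [26.2,-42.2,0.8,0,0,0,-1]
  ]
}}

```text
clock: 24.25
tool_pos: [0.488, -0.0909, 0.0327]
tool_rot: [179.9, 0.0, 87.7]
ft_force: [0.6, -2.0, 0.0]
opening: 0.0002
```

Emit:
{"fn": "send_rows", "kwargs": {
  "plan": [
    [2.3,-0.6,0,0,0,0,-1],
    [2.3,-0.6,0,0,0,0,-1]
  ]
}}

```text
clock: 24.5
tool_pos: [0.488, -0.0899, 0.0327]
tool_rot: [179.9, 0.1, 87.6]
ft_force: [1.4, -5.5, -0.3]
opening: 0.0007
```

Emit:
{"fn": "send_rows", "kwargs": {
  "plan": [
    [2.3,-0.6,0,0,0,0,-1],
    [2.3,-0.6,0,0,0,0,-1]
  ]
}}

```text
clock: 24.75
tool_pos: [0.488, -0.0895, 0.0328]
tool_rot: [179.8, 0.2, 87.5]
ft_force: [1.9, -9.0, -2.5]
opening: 0.0003
```

```bash
python3 ob.py;python3 - <<'E'
from h import *
import cv2
im=manip.snapshot("wrist");cv2.imwrite(f"pics/wrist13.png",cv2.resize(im,None,fx=1.42,fy=1.42)[:,:,::-1])
E
```

```text
24.75 [ 0.488  -0.0895  0.0328] [179.77   0.21  87.49] cub [-33.2 -84.4  32.8] [ 1.9 -9.  -2.5]
```

View pics/wrist13.png

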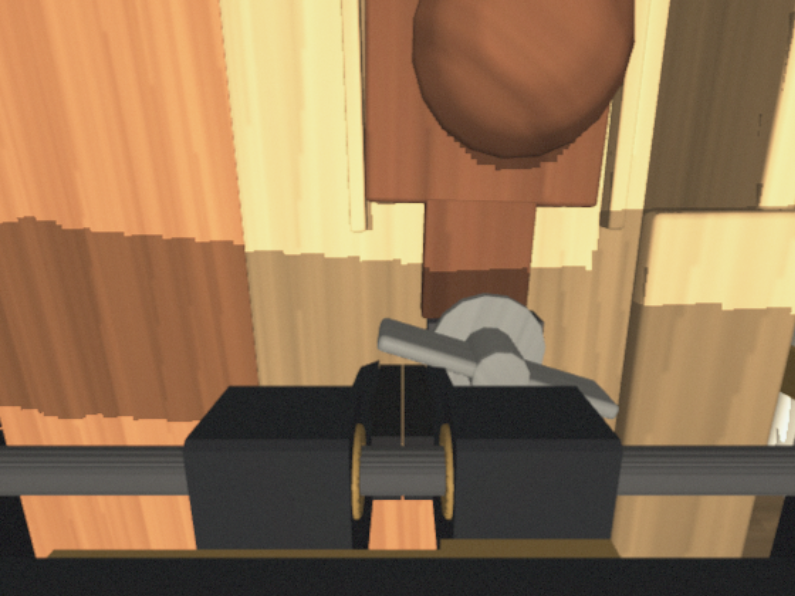

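Emit:
{"fn": "send_rows", "kwargs": {
  "plan": [
    [-4,0,0,0,0,0,-1],
    [-14,-3,-3,0,0,0,-1],
    [-16,-5,-20,0,0,0,-1],
    [-16,-8,-50,0,0,0,-1],
    [-16,-20,-90,0,0,0,-1],
    [-16,-40,-120,0,0,0,-1],
    [-16,-50,-130,0,0,0,-1],
    [-16,-50,-130,0,0,0,-1],
    [-16,-50,-130,0,0,0,-1]
  ]
}}

```text
clock: 25.92
tool_pos: [0.4369, -0.1001, 0.162]
tool_rot: [179.9, 0.0, 87.7]
ft_force: [-0.2, -0.3, -0.4]
opening: 0.0007
```

```bash
python3 ob.py;python3 - <<'E'
from h import *
import cv2
o=manip.get_obs()
im=manip.snapshot("wrist");cv2.imwrite(f"pics/wrist14.png",cv2.resize(im,None,fx=1.42,fy=1.42)[:,:,::-1])
np.save("w14.npy",np.r_[o['tool_pos'],o['tool_rot']])
im=manip.snapshot("top")
im=cv2.resize(im[150:280,200:360],None,fx=4.5,fy=4.5,interpolation=cv2.INTER_CUBIC)
cv2.imwrite(f"pics/top14.png",im[:,:,::-1])
E
```

```text
25.925 [ 0.4369 -0.1001  0.162 ] [179.89   0.    87.72] cub [-83.9 -97.  162. ] [-0.2 -0.3 -0.4]
```

View pics/wrist14.png

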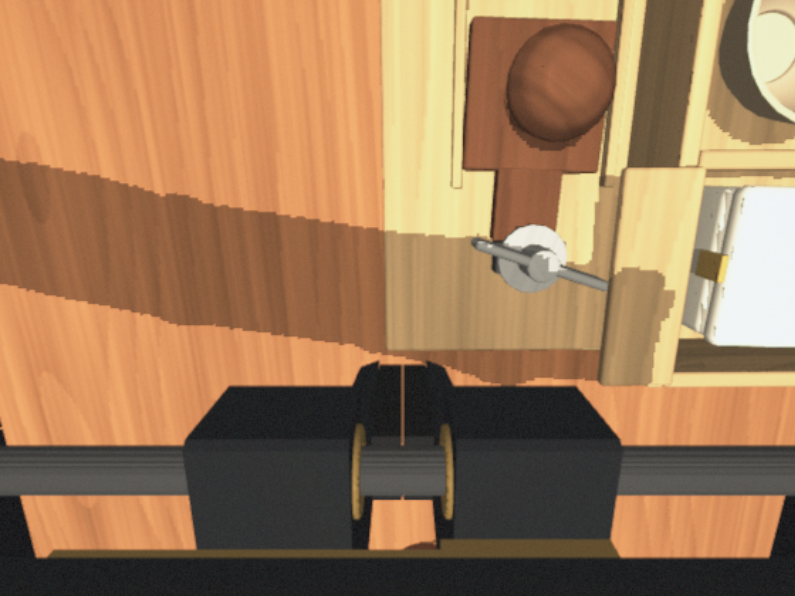

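View pics/top14.png

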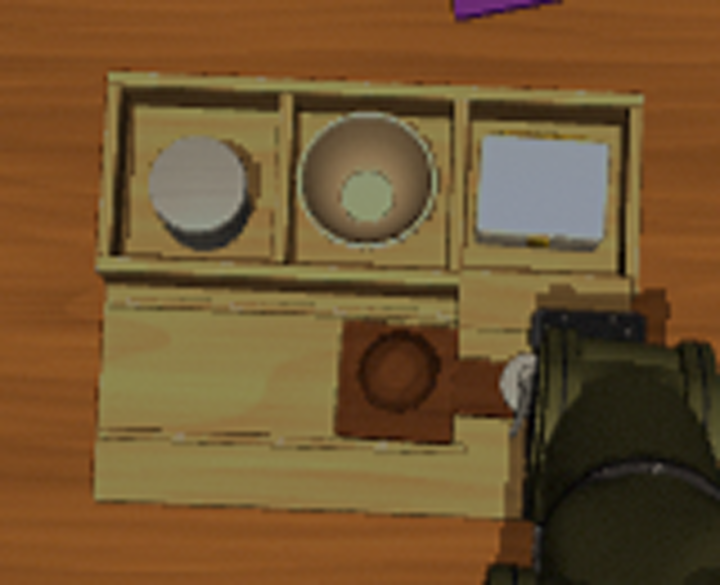

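```bash
python3 - <<'E'
from h import *
w=np.load("w14.npy");q=lambda a,b:((a+.5)/1.42-.5,(b+.5)/1.42-.5)
h=ray(w,q(544,266),.0635)[1];t=ray(w,q(480,243),.0635)[1]
print("hub",h,"tip",t,np.degrees(np.arctan2(*(t-h)[::-1])))
C=[ray(w,q(*a),.032)[1] for a in((472,17),(616,21),(465,168),(597,172))]
print(C,np.mean(C,0)-h,"expect 0,95")
E
python3 -c "
from rig import manip
manip.close_job()"
```

```text
hub [ -0.9 -78.1] tip [-38.7 -64.7] 160.48071794778951
[array([-43.8,  58.6]), array([37.9, 56.7]), array([-44.7, -23.2]), array([ 36.5, -25.5])] [-2.625 94.75 ] expect 0,95
the job is handed in; nothing more can be done
```

I pushed the whisk stand home and turned the wing screw to its stop in three fingertip strokes. The job was handed in at about 26 s, and no verdict was reported.

**Fingertips shorter than stated:** the first push failed. The real fingertips end about 24 mm behind the stated TCP, so the finger passed over the foot and only nudged the bulb about 2 mm. I backed off, found the tip height by touching the deck lightly (2.4 N), and pushed again low on the foot.

**Stand:** the push force rose from 2 N to 9 N when the tongue met the stop. At the end its centre measured 94.8 mm from the screw's axis along the track (95 mm expected) and 2.6 mm off across it. The stand sits about 1.5° skewed in the track, which isn't judged.

**Screw:** the push force rose to 9 N on the last stroke with the wing no longer turning. The wings then measured 160–162° in the cubby's axes, against 162° at the stop.

**Rest of the scene:** the arm was clear and the force reading near zero at the end. The bowl, caddy and ceramic box look unmoved in the last picture. I kept clear of the whisk, cup, jar and spoon but didn't check their positions in a final picture.

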